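Set up the analyser's check run

TASK

Set up the analyser for its check run: lay the used disc from the round recess flat in the grey return tray, seat the fresh disc fully home in the round recess and the square plate fully home in the square one, and stand every tube from the arrival rack upright, all the way down, in its own hole of the deck. The tubes are thin glass: grip them gently, with no more than 40 N at each finger, and never tip them over; leave the mouse, the tip box and the bottle alone. When everything is loaded and let go, press the start button all the way down.

Things in the scene. Friction and masses are not known exactly. Their poses are not given: they have to be found in the camera images.
- deck: white loading deck of the benchtop analyser, fixed to the bench; its flat top 280 mm wide (y = -140 to 140 mm), from x = -120 to 140 mm, 50 mm above the bench; origin on the bench, x towards the instrument head (75 mm tall, x = 142 to 252 mm), y to the left seen from the robot, z up
- round_well (a point): centre of the mouth of the round recess in the deck top: 83 mm across, 10 mm deep; z up; a used disc sits in it at the start
- square_well (a point): centre of the mouth of the square recess in the deck top: 73 by 73 mm, 10 mm deep, sides along the deck's x and y, 130 mm from the round one
- start (a joint): grey start button of the analyser, 26 mm across, on a black housing in the middle of the deck; 0 m out, 0.006 m fully pressed (about 5 N), springs back
- start_top (a point): centre of the top of the start button
- disc_new: fresh round blank: plain grey aluminium disc 80 mm across and 14 mm thick with a central upright hub 26 mm across and 28 mm tall (42 mm in all), about 180 g, lying on the bench; origin at the centre of its underside, z up
- disc_used: used round blank, same shape as the fresh one, sitting in the round recess at the start; origin at the centre of its underside, z up
- plate: square blank: plain grey aluminium plate 70 by 70 by 14 mm with a central upright grip bar 40 mm (along x) by 20 mm (along y) and 28 mm tall (42 mm in all), about 200 g, lying on the bench; origin at the centre of its underside, z up; either way round fits
- tray: grey open return tray fixed to the bench, 140 by 140 mm outside, walls 4 mm thick and 30 mm tall, floor 4 mm thick; origin under its centre, z up
- rack: white arrival rack fixed to the bench, block 120 by 120 by 50 mm with four 19 mm holes 40 mm deep at x, y = +-35 mm, in which the tubes stand at the start; origin under its centre
- mouse: black computer mouse 100 mm long, a bystander; origin under its centre
- tipbox: blue and white box 85 by 115 by 50 mm, a bystander; origin under its centre
- sanitizer: bottle 170 mm tall, 60 mm across, a bystander; origin under its centre
- hole0 (a point): centre of the mouth of a tube hole in the deck top, 19 mm across and 40 mm deep, row of four 60 mm apart near the instrument head, deck y = -90 mm
- hole1 (a point): centre of the mouth of a tube hole in the deck top, 19 mm across and 40 mm deep, row of four 60 mm apart near the instrument head, deck y = -30 mm
- hole2 (a point): centre of the mouth of a tube hole in the deck top, 19 mm across and 40 mm deep, row of four 60 mm apart near the instrument head, deck y = 30 mm
- hole3 (a point): centre of the mouth of a tube hole in the deck top, 19 mm across and 40 mm deep, row of four 60 mm apart near the instrument head, deck y = 90 mm
- tube0: amber glass tube, 16 mm across, 102 mm tall, round bottom, top 16 mm is a black cap 18 mm across; 30 g; stands upright in the arrival rack (may be absent); origin at the centre of its bottom end, z to the cap
- tube1: amber glass tube, 16 mm across, 102 mm tall, round bottom, top 16 mm is a black cap 18 mm across; 30 g; stands upright in the arrival rack (may be absent); origin at the centre of its bottom end, z to the cap
- tube2: amber glass tube, 16 mm across, 102 mm tall, round bottom, top 16 mm is a black cap 18 mm across; 30 g; stands upright in the arrival rack (may be absent); origin at the centre of its bottom end, z to the cap
- tube3: amber glass tube, 16 mm across, 102 mm tall, round bottom, top 16 mm is a black cap 18 mm across; 30 g; stands upright in the arrival rack (may be absent); origin at the centre of its bottom end, z to the cap
Mind the look-alikes: they are no part of the job. What is shaped like the tube3 but pink or purple is not meant. Leave any pink or yellow look-alike of the tube0 alone.

How it is judged:
On the way, in this order (a step that is already met when the one before it is completed fails the run):
1. the used disc lies in the tray, both blanks are fully home in their recesses and every tube stands in a deck hole, all let go (x of disc_used in the frame of tray between -0.034 and 0.034 m and y of disc_used in the frame of tray between -0.034 and 0.034 m and z of disc_used in the frame of tray below 0.009 m and angle between each of disc_used, disc_new, plate's own z axis and vertical below 0.06 rad and horizontal distance between disc_new and round_well below 0.005 m and z of disc_new in the frame of round_well below -0.0075 m and horizontal distance between plate and square_well below 0.005 m and z of plate in the frame of square_well below -0.0075 m and ((horizontal distance between tube0 and hole0 below 0.007 m and z of tube0 in the frame of hole0 below -0.034 m) or (horizontal distance between tube0 and hole1 below 0.007 m and z of tube0 in the frame of hole1 below -0.034 m) or (horizontal distance between tube0 and hole2 below 0.007 m and z of tube0 in the frame of hole2 below -0.034 m) or (horizontal distance between tube0 and hole3 below 0.007 m and z of tube0 in the frame of hole3 below -0.034 m)) and ((horizontal distance between tube1 and hole0 below 0.007 m and z of tube1 in the frame of hole0 below -0.034 m) or (horizontal distance between tube1 and hole1 below 0.007 m and z of tube1 in the frame of hole1 below -0.034 m) or (horizontal distance between tube1 and hole2 below 0.007 m and z of tube1 in the frame of hole2 below -0.034 m) or (horizontal distance between tube1 and hole3 below 0.007 m and z of tube1 in the frame of hole3 below -0.034 m)) and ((horizontal distance between tube2 and hole0 below 0.007 m and z of tube2 in the frame of hole0 below -0.034 m) or (horizontal distance between tube2 and hole1 below 0.007 m and z of tube2 in the frame of hole1 below -0.034 m) or (horizontal distance between tube2 and hole2 below 0.007 m and z of tube2 in the frame of hole2 below -0.034 m) or (horizontal distance between tube2 and hole3 below 0.007 m and z of tube2 in the frame of hole3 below -0.034 m)) and ((horizontal distance between tube3 and hole0 below 0.007 m and z of tube3 in the frame of hole0 below -0.034 m) or (horizontal distance between tube3 and hole1 below 0.007 m and z of tube3 in the frame of hole1 below -0.034 m) or (horizontal distance between tube3 and hole2 below 0.007 m and z of tube3 in the frame of hole2 below -0.034 m) or (horizontal distance between tube3 and hole3 below 0.007 m and z of tube3 in the frame of hole3 below -0.034 m)) and contact force between the fingers and disc_used below 0.3 N and contact force between the fingers and disc_new below 0.3 N and contact force between the fingers and plate below 0.3 N and contact force between the fingers and tube0 below 0.3 N and contact force between the fingers and tube1 below 0.3 N and contact force between the fingers and tube2 below 0.3 N and contact force between the fingers and tube3 below 0.3 N), for 0.2 s.
2. the start button is pressed (value of joint start above 0.0045 m), for 0.05 s.
At the end, for the whole second after the job is handed in: Used disc flat in the tray, centre within 34 mm of the tray's centre in x and y; fresh disc and plate within 5 mm of their recesses' centres, level, at least 7.5 mm deep; each tube at least 34 mm deep in a deck hole; all released and at rest, button out (all of step 1 and linear speed of each of disc_used, disc_new, plate, tube0, tube1, tube2, tube3 below 0.02 m/s and value of joint start below 0.002 m); the robot touches nothing.
It fails at once if a tube is gripped with more than 50 N a finger (both fingers together over 100 N) (contact force between the fingers and tube0 above 100 N or contact force between the fingers and tube1 above 100 N or contact force between the fingers and tube2 above 100 N or contact force between the fingers and tube3 above 100 N).
It fails at once if a tube is tipped over (angle between any of tube0, tube1, tube2, tube3's own z axis and vertical above 0.9 rad).
It fails at once if a bystander is shoved more than 30 mm (distance of any of mouse, tipbox, sanitizer from where it was at the start of the episode above 0.03 m).
Of tube0, tube1, tube2, tube3 only 2 to 4 are there at a start; the rules pass over those that are not, and their reading is None.
At some moment in a run one of disc_new, plate may be knocked a few centimetres aside while the robot is not near it.
It also fails if it takes over 210 s, if anything falls off the work surface, if the arm or the gripper's body presses on something with over 40 N, if the wrist force passes 120 N, or if a joint passes its speed limit or range.

ROBOT

A 6-joint arm with a two-finger parallel gripper is mounted at the origin on the work surface. World frame = base frame: x ahead of the robot, y to its left, z up, the work surface at z = 0. Lengths are in m, angles in rad, forces in N, time in s.
With the tool pointing down it reaches from about 0.225 to 0.725 m from the base axis. Payload 3.1 kg.
Tool frame: the origin (TCP) lies at the very end of the fingers, on their centre line; the grasp point (between the pads) lies 19 mm behind it; z points along the fingers, y is the line along which they close (so a half turn about z gives the same grasp; the last joint's range is limited). The gripper opens to 85 mm and grips with 20 to 120 N. Pads are 22 mm wide; open, the fingers measure 114 mm over their backs; the gripper's body (76 mm by 85 mm) begins 54 mm behind the grasp point. The pads swing forward as they close: fully open they stand 13 mm farther back than shut.
Start: joints at [-1.315, 0.048, 0.099, 1.622, 0, 1.443], TCP at [0.197, -0.487, 0.199] pointing down, gripper open.
Joint ranges: [-2.91, 2.91], [-0.99, 1.94], [-1.21, 1.42], [-2.12, 2.29], [-1.49, 1.47], [-3.14, 3.14]. Speed limits (rad/s): [2.79, 2.79, 3.14, 3.14, 3.14, 3.14].

INTERFACE

Orientations are given as a 3x3 rotation matrix whose columns are the frame's x, y, z axes.
In Python, from rig import r, vision, order gives the robot as it stands.
- The arm moves only by the tool carry_out, never from a script. Its argument "increments" is one flat list of numbers, 7 for each row, row after row: the closure, from 0 (fully open) to 1 (shut), then the shift along the tool's x, y, z normalised to -1 to 1, where 1 is 0.04 m, then the turn, a rotation vector about the tool's x, y, z normalised to -1 to 1, where 1 is 5 degrees. A call has 1 to 12 rows; each row shifts and turns the commanded pose from where the row before left it, along the tool's axes as they then stand; what a row does not reach is not made up. A row lasts 1/8 s, in which the tool goes at most 62.5 mm and 10.7 degrees, less where a joint would pass 70% of its speed; a pose out of reach is approached as far as the arm can. A call with a number of a shift or a turn outside -1 to 1 is refused whole. A call with a gripper value outside its range is refused whole. The fingers move at their own pace and stop on an object; the grip force is fixed at half the most. Time passes only in rows, so rows that do not move let the fingers close. It gives the time, the measured TCP pose, the force, the opening and the grip force at its end, in the units of the state.
- r.get_state(): the state, without advancing time (a new reading comes with each control period).
- vision.get_image(name): name is "scene" or "top" or "wrist"; returns a dict with "img" (400x640x3 uint8, red, green, blue), "K" (3x3 intrinsics, pixels), "R" (3x3) and "t" (3): a world point X has camera coordinates R X + t. Camera axes: x right, y down, z forward; pixel columns grow to the right and rows downward; lengths in m; the calibration is good to about 2 mm. The wrist camera is an equidistant fisheye: a pixel r from the principal point sees the ray r / f radians off the axis. A picture is of the moment at which its call begins. There is no depth.
- order.sign_off(): hands the job in; it is judged then, once.
The state is a dict: "time": time; "joint_pos": joint angles; "qd": joint speeds; "joint_efforts": joint torques, N m; "tool_pos": TCP position; "eef_rot": TCP orientation; "ft_force": force on the tool from outside, world axes, zero at the start; "moment": the same for the moment, N m; "finger_gap": finger opening in m; "finger_force": force on a finger pad.
Only numpy, scipy, OpenCV 4.12 (cv2) and the standard library are available. Lean on these libraries where they do the work, as an engineer would, in place of code of your own. Each camera call takes 0.05 s, during which the arm holds its last target. There are 200 camera calls.

## Working session

There is one attempt and no reset: what is moved stays moved. The work goes in short steps, Python scripts to look and compute and a tool call to move; the robot and the scene stay as the last step left them, time stands still between calls to the robot, and variables do not carry over. Pictures are saved under pics/ and viewed, at most 14 in all, crops included, and the job is handed in when it is done.

Besides the shell and the picture viewer there is one more tool, called after "Emit:" as name(argument=value, ...), one argument or row to a line, values as JSON. carry_out: Moves the arm, as the interface text tells. Scaled input: -1 to 1 covers 0.04 m each way for a shift and 5 degrees each way for a turn. Its arguments: {"type":"object","properties":{"increments":{"type":"array","items":{"type":"number","minimum":-1,"maximum":1}}},"required":["increments"]}

```bash
ls; mkdir -p pics
cat > h.py <<'E'
from rig import r, vision, order
import numpy as np, cv2
def shot(n,fn=None):
    d=vision.get_image(n)
    if fn:
        cv2.imwrite('pics/'+fn+'.png',d['img'][:,:,::-1]); np.savez('pics/'+fn+'.npz',**{k:d[k] for k in('img','K','R','t')})
    return d
def ray(d,u,v,fish=False):
    K,R,t=d['K'],d['R'],d['t']
    x=(u-K[0,2])/K[0,0];y=(v-K[1,2])/K[1,1]
    if fish:
        a=np.hypot(x,y);s=np.sin(a)/a if a>1e-9 else 1;c=np.array([x*s,y*s,np.cos(a)])
    else: c=np.array([x,y,1.])
    w=R.T@c; return -R.T@t, w/np.linalg.norm(w)
def onz(d,u,v,z,fish=False):
    o,w=ray(d,u,v,fish); return o+w*(z-o[2])/w[2]
def tri(rs):
    A=np.zeros((3,3));b=np.zeros(3)
    for o,w in rs:
        P=np.eye(3)-np.outer(w,w);A+=P;b+=P@o
    X=np.linalg.solve(A,b); return X,[np.linalg.norm(np.cross(X-o,w)) for o,w in rs]
def proj(d,X,fish=False):
    c=d['R']@np.asarray(X)+d['t']
    if fish:
        a=np.arctan2(np.hypot(c[0],c[1]),c[2]);h=np.hypot(c[0],c[1]);x=c[:2]/h*a
    else: x=c[:2]/c[2]
    return d['K'][0,0]*x[0]+d['K'][0,2],d['K'][1,1]*x[1]+d['K'][1,2]
E
python3 - <<'E'
from h import *
for n in('scene','top','wrist'):
    d=shot(n,n+'0'); print(n,d['K'].round(1).tolist(),(-d['R'].T@d['t']).round(3),d['R'].round(3).tolist())
print(r.get_state())
E
```

```text
pics
scene [[402.3, 0.0, 316.9], [0.0, 402.3, 195.9], [0.0, 0.0, 1.0]] [ 1.087 -0.783  0.712] [[0.814, 0.581, -0.015], [0.326, -0.477, -0.816], [-0.481, 0.659, -0.577]]
top [[449.9, 0.0, 325.9], [0.0, 449.9, 196.8], [0.0, 0.0, 1.0]] [ 0.357 -0.039  1.175] [[-0.026, -0.999, 0.019], [-0.987, 0.023, -0.161], [0.161, -0.022, -0.987]]
wrist [[309.7, 0.0, 322.6], [0.0, 309.7, 200.6], [0.0, 0.0, 1.0]] [ 0.257 -0.462  0.374] [[0.374, -0.927, -0.003], [-0.895, -0.362, 0.26], [-0.242, -0.095, -0.966]]
{'time': 0.15, 'joint_pos': array([-1.31479841e+00,  4.86148401e-02,  9.79196045e-02,  1.62195977e+00,
        9.08412446e-06,  1.44303077e+00]), 'qd': array([-5.45476449e-04, -2.44108885e-03,  3.80530275e-03,  5.68182229e-05,
        9.00810625e-04, -3.93181398e-04]), 'joint_efforts': array([ 8.25740080e-04, -3.39258850e+01,  3.20423841e+01,  1.53441634e-02,
       -1.67585977e-04,  6.32304236e-06]), 'tool_pos': array([ 0.19643957, -0.48629284,  0.19844917]), 'eef_rot': array([[ 9.27262174e-01,  3.74412404e-01, -4.61849231e-04],
       [ 3.74412608e-01, -9.27260458e-01,  1.80040491e-03],
       [ 2.45839401e-04, -1.84236954e-03, -9.99998273e-01]]), 'ft_force': array([1.0276995 , 0.23070307, 0.04718314]), 'moment': array([ 0.04301207, -0.03246462, -0.01596002]), 'finger_force': 0.0, 'finger_gap': 0.0855100406392452}
```

View pics/top0.png

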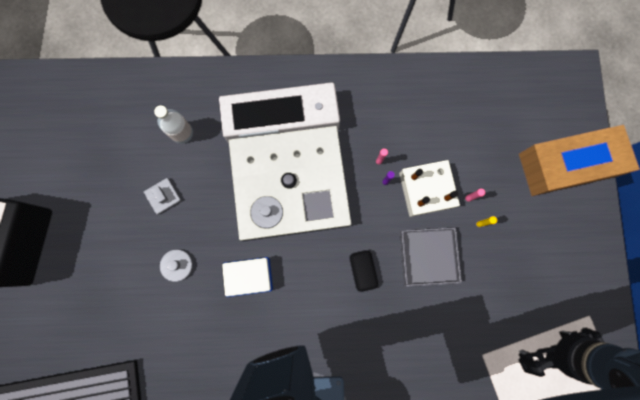

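View pics/scene0.png

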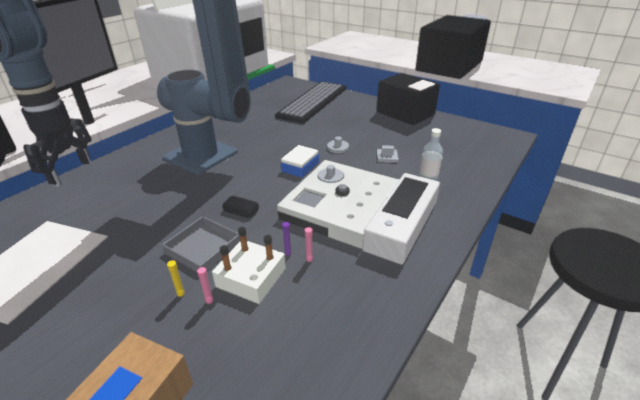

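The top view shows: the deck at about (290,165), the used disc (267,211), the square recess (318,205) and the button (289,180). It also shows the fresh disc (176,266), the plate (161,196), the tray (432,256), and the rack (430,187) with three amber tubes and a free hole (440,171). The look-alikes are pink (382,156), purple (389,179), pink (476,195) and yellow (487,222). I'll confirm in one enlarged crop.

Run:
```python
from h import *
a=cv2.imread('pics/top0.png');c=cv2.resize(a[80:300,140:500],None,fx=2.2,fy=2.2,interpolation=cv2.INTER_CUBIC);cv2.imwrite('pics/topc.png',c)
b=cv2.imread('pics/scene0.png');c=cv2.resize(b[120:310,150:450],None,fx=2.6,fy=2.6,interpolation=cv2.INTER_CUBIC);cv2.imwrite('pics/scenec.png',c)
```

```text
(no output)
```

View pics/topc.png

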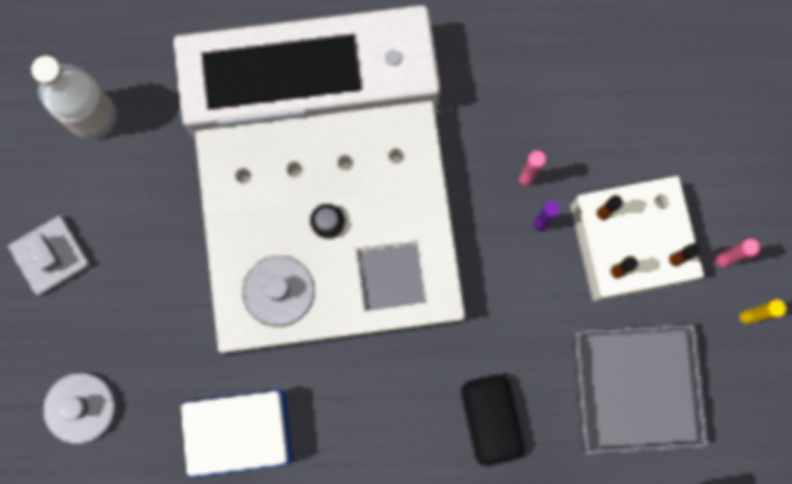

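View pics/scenec.png

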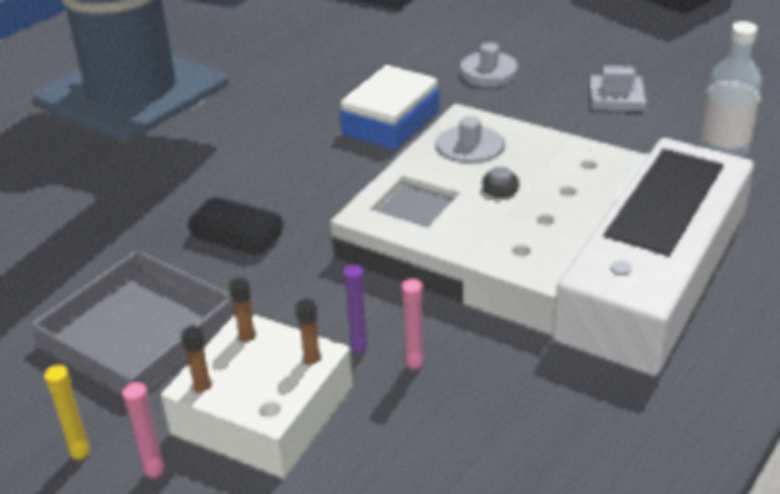

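Three amber tubes with black caps stand in the rack: topc (612,206), (625,266), (686,253), and scenec (240,310), (195,357), (308,330). They are the ones meant. The pink, purple and yellow ones stand outside the rack and get left alone. Next I'll measure blobs in both views.

```bash
cat > m.py <<'E'
from h import *
def load(fn): return dict(np.load('pics/'+fn+'.npz'))
def blob(g,u,v,R,cond,S=6):
    """subpixel centroid+fit of masked blob nearest (u,v)"""
    u0,v0=int(u)-R,int(v)-R
    c=cv2.resize(g[v0:v0+2*R,u0:u0+2*R],None,fx=S,fy=S,interpolation=cv2.INTER_CUBIC)
    m=cond(c).astype(np.uint8)
    cs,_=cv2.findContours(m,cv2.RETR_EXTERNAL,cv2.CHAIN_APPROX_NONE)
    p=((u-u0+.5)*S,(v-v0+.5)*S)
    cs=[k for k in cs if cv2.contourArea(k)>S*S*3]
    k=max(cs,key=lambda k:cv2.pointPolygonTest(k,p,True))
    M=cv2.moments(k);x,y=M['m10']/M['m00'],M['m01']/M['m00']
    f=lambda q:(np.asarray(q)+.5)/S-.5+np.array([u0,v0])
    return f((x,y)),M['m00']/S/S,f(k[:,0])
E
python3 - <<'E'
from m import *
T=load('top0');Sc=load('scene0')
gt=cv2.cvtColor(T['img'],cv2.COLOR_RGB2GRAY);gs=cv2.cvtColor(Sc['img'],cv2.COLOR_RGB2GRAY)
tc=lambda x,y:(x/2.2+140,y/2.2+80); sc=lambda x,y:(x/2.6+150,y/2.6+120)
dk=lambda c:c<170
H=[((243,176),(589,164)),((294,169),(568,190)),((345,162),(545,219)),((396,156),(522,250))]
P=[]
for a,b in H:
    ca,aa,_=blob(gt,*tc(*a),7,dk);cb,ab,_=blob(gs,*sc(*b),7,dk)
    X,e=tri([ray(T,*ca),ray(Sc,*cb)]);P.append(X);print('hole',ca.round(2),round(aa,1),cb.round(2),round(ab,1),'tri',X.round(4),np.round(e,4),'top@.05',onz(T,*ca,.05).round(4),'sc@.05',onz(Sc,*cb,.05).round(4))
print('spacing',[np.linalg.norm(P[i+1]-P[i]).round(4) for i in range(3)])
# square recess, discs, plate contours in top
for n,p,R,cond in [('sq',(390,276),22,lambda c:c<190),('rackhole',(660,201),5,lambda c:c<200),('tray',(642,390),36,lambda c:c>90),('discnew',(75,420),24,lambda c:c>110),('plate',(52,270),24,lambda c:c>105)]:
    c,a,k=blob(gt,*tc(*p),R,cond);print(n,c.round(2),round(a,1),cv2.minAreaRect(k.astype(np.float32)))
for n,a,b in [('cap',(616,201),(240,287)),('cap',(631,262),(192,338)),('cap',(694,249),(306,311))]:
    ca,aa,ka=blob(gt,*tc(*a),7,lambda c:c<60);cb,ab,kb=blob(gs,*sc(*b),7,lambda c:c<75)
    X,e=tri([ray(T,*ca),ray(Sc,*cb)]);print(n,ca.round(2),round(aa,1),cb.round(2),round(ab,1),X.round(4),np.round(e,4))
E
```

```text
hole [249.93 159.26] 33.6 [376.2  183.09] 7.2 tri [0.6426 0.1275 0.0488] [0.0003 0.0003] top@.05 [0.6426 0.1275 0.05  ] sc@.05 [0.6432 0.1255 0.05  ]
hole [273.19 156.28] 33.3 [368.11 193.25] 8.8 tri [0.6491 0.0678 0.0489] [0.0005 0.0005] top@.05 [0.6491 0.068  0.05  ] sc@.05 [0.6495 0.066  0.05  ]
hole [296.38 153.27] 32.4 [359.46 204.15] 10.9 tri [0.6556 0.0082 0.0491] [0.0005 0.0005] top@.05 [0.6558 0.0084 0.05  ] sc@.05 [0.6559 0.0067 0.05  ]
hole [319.55 150.22] 29.8 [350.24 216.04] 11.2 tri [ 0.6626 -0.0516  0.0491] [0.0004 0.0004] top@.05 [ 0.6626 -0.0513  0.05  ] sc@.05 [ 0.6629 -0.0529  0.05  ]
spacing [np.float64(0.06), np.float64(0.06), np.float64(0.0602)]
sq [317.04 205.12] 793.8 ((317.1194152832031, 204.94903564453125), (28.84756851196289, 28.72232437133789), 82.14664459228516)
rackhole [440.01 171.16] 28.6 ((440.1667175292969, 171.1666717529297), (6.599680423736572, 5.42116641998291), 45.0)
tray [430.44 256.69] 3161.7 ((430.94635009765625, 256.3551330566406), (58.509483337402344, 57.99974822998047), 86.32543182373047)
discnew [174.9  265.22] 835.7 ((175.0, 265.3333435058594), (32.83332824707031, 32.5), 90.0)
plate [160.95 195.51] 775.9 ((161.00595092773438, 195.51353454589844), (27.613269805908203, 29.41390609741211), 59.10831069946289)
cap [417.35 173.47] 39.2 [241.86 231.67] 58.1 [ 0.5613 -0.3038  0.1272] [0.0277 0.0277]
cap [424.01 200.78] 39.4 [223.9  250.58] 66.0 [ 0.5088 -0.3289  0.0593] [0.0227 0.0227]
cap [456.24 193.13] 98.1 [267.46 239.91] 58.7 [ 0.5662 -0.3397  0.1255] [0.0492 0.0492]
```

Run:
```python
from m import *
T=load('top0');Sc=load('scene0')
gt=cv2.cvtColor(T['img'],cv2.COLOR_RGB2GRAY);gs=cv2.cvtColor(Sc['img'],cv2.COLOR_RGB2GRAY)
tc=lambda x,y:(x/2.2+140,y/2.2+80); sc=lambda x,y:(x/2.6+150,y/2.6+120)
for n,a,b in [('cap++',(616,201),(306,311)),('cap-+',(631,262),(240,287)),('cap--',(694,249),(192,338))]:
    ca,aa,ka=blob(gt,*tc(*a),6,lambda c:c<50);cb,ab,kb=blob(gs,*sc(*b),7,lambda c:c<75)
    X,e=tri([ray(T,*ca),ray(Sc,*cb)]);print(n,ca.round(2),round(aa,1),cb.round(2),round(ab,1),X.round(4),np.round(e,4))
# manual pairs
for n,a,b in [('usedhub top',(273,287),(469,123)),('newhub top',(71,406),(488,49)),('bar top',(37,249),(618,72)),('button',(327,219),(500,177)),('sqcentre',(391,276),(415,202)),('rackfreehole',(661,201),(270,410)),
  ('rack cor ++',(579,198),(353,350)),('rack cor +-',(680,178),(272,455)),('tray cor ++',(578,332),(137,255)),('tray +-',(697,325),(228,300)),('tray --',(706,445),(112,392)),('tray -+',(586,452),(35,325))]:
    X,e=tri([ray(T,*tc(*a)),ray(Sc,*sc(*b))]);print(n,X.round(4),np.round(e,4))
for n,p,z in [('sq@.05',(317.04,205.12),.05),('disc used@.054',tc(278.5,290.5),.054),('disc new@.014',(174.9,265.2),.014),('plate@.014',(160.95,195.5),.014),('tray floor',(430.9,256.4),.004)]:
    print(n,onz(T,*p,z).round(4))
```

```text
cap++ [418.08 172.81] 27.5 [267.46 239.91] 58.7 [ 0.5865 -0.2909  0.101 ] [0.0001 0.0001]
cap-+ [424.75 200.29] 28.3 [241.86 231.67] 58.1 [ 0.518  -0.3032  0.1012] [0.0003 0.0003]
cap-- [455.89 193.15] 66.0 [223.9  250.58] 66.0 [ 0.5341 -0.3774  0.1065] [0.0015 0.0015]
usedhub top [0.5052 0.0882 0.0766] [0.0009 0.0009]
newhub top [0.3803 0.321  0.0376] [0.0007 0.0007]
bar top [0.5606 0.3648 0.0368] [0.0019 0.0019]
button [0.5849 0.0287 0.064 ] [0.0005 0.0005]
sqcentre [ 0.5202 -0.0427  0.0461] [0.0009 0.0009]
rackfreehole [ 0.6009 -0.3611  0.0476] [0.0005 0.0005]
rack cor ++ [ 0.6092 -0.2635  0.0454] [0.0033 0.0033]
rack cor +- [ 0.6298 -0.3896  0.0368] [0.0007 0.0007]
tray cor ++ [ 0.4201 -0.2819  0.0896] [0.0428 0.0428]
tray +- [ 0.481  -0.3438  0.1014] [0.0446 0.0446]
tray -- [ 0.3432 -0.3932 -0.0527] [0.0409 0.0409]
tray -+ [ 0.2814 -0.3191 -0.044 ] [0.0523 0.0523]
sq@.05 [ 0.5199 -0.0416  0.05  ]
disc used@.054 [0.5047 0.0852 0.054 ]
disc new@.014 [0.3796 0.3223 0.014 ]
plate@.014 [0.5598 0.3633 0.014 ]
tray floor [ 0.3853 -0.3338  0.004 ]
```

```bash
cat > plan.py <<'E'
from h import *
DY=np.radians(96.37)          # tool x = deck +y, tool y = deck +x
M=np.array([.65245,.038]); ex=np.array([.9938,.111]); ey=np.array([-.111,.9938])
def yaw_of(R): return np.arctan2(R[1,0],R[0,0])
def plan(wps,start=None):
    """wps: (x,y,z,yaw,closure,min rows); prints rows"""
    if start is None:
        s=r.get_state(); p=s['tool_pos'].copy(); a=yaw_of(s['eef_rot'])
    else: p=np.array(start[:3],float); a=start[3]
    N=0
    for x,y,z,yaw,c,n in wps:
        q=np.array([x,y,z]); d=q-p
        da=(yaw-a+np.pi)%(2*np.pi)-np.pi
        k=n
        for k in range(max(n,1),60):
            rows=[]; pp=p.copy();aa=a
            for i in range(k):
                X=np.array([np.cos(aa),np.sin(aa),0]);Y=np.array([np.sin(aa),-np.cos(aa),0]);Z=np.array([0,0,-1.])
                st=(q-pp)/(k-i); rows.append([c,*(np.array([st@X,st@Y,st@Z])/.04).round(3),0,0,round(-np.degrees(da)/k/5,3)])
                pp=pp+st; aa+=da/k
            if np.abs(np.array(rows)[:,1:]).max()<=1: break
        p=q;a=yaw;N+=k
        print(f'-> {q.round(3)} {k} rows'); 
        if abs(da)<1e-3: print(f'  {k} x',','.join(f'{v:g}' for v in rows[0]))
        else: print('  '+', '.join(','.join(f'{v:g}' for v in w) for w in rows))
    print('total',N)
def st():
    s=r.get_state(); print(round(s['time'],2),s['tool_pos'].round(4),'yaw',np.degrees(yaw_of(s['eef_rot'])).round(2),'F',s['ft_force'].round(1),'gap',round(s['finger_gap'],4),'ff',round(float(s['finger_force']),1)); return s
E
python3 - <<'E'
from plan import *
RW=M-.140*ex+.065*ey;SW=M-.140*ex-.065*ey;print(RW,SW,M-.07*ex)
plan([(.45,-.2,.25,np.radians(60),0,10),(*RW,.2,DY,0,8)])
E
```

```text
[0.506103 0.087057] [ 0.520533 -0.042137] [0.582884 0.03023 ]
-> [ 0.45 -0.2   0.25] 10 rows
  0,0.856,-0.426,-0.129,0,0,-0.76, 0,0.882,-0.369,-0.129,0,0,-0.76, 0,0.905,-0.309,-0.129,0,0,-0.76, 0,0.923,-0.249,-0.129,0,0,-0.76, 0,0.938,-0.187,-0.129,0,0,-0.76, 0,0.948,-0.124,-0.129,0,0,-0.76, 0,0.954,-0.061,-0.129,0,0,-0.76, 0,0.956,0.002,-0.129,0,0,-0.76, 0,0.954,0.065,-0.129,0,0,-0.76, 0,0.947,0.129,-0.129,0,0,-0.76
-> [0.506 0.087 0.2  ] 8 rows
  0,0.865,-0.297,0.156,0,0,-0.909, 0,0.885,-0.227,0.156,0,0,-0.909, 0,0.901,-0.156,0.156,0,0,-0.909, 0,0.91,-0.084,0.156,0,0,-0.909, 0,0.914,-0.012,0.156,0,0,-0.909, 0,0.912,0.06,0.156,0,0,-0.909, 0,0.904,0.133,0.156,0,0,-0.909, 0,0.891,0.204,0.156,0,0,-0.909
total 18
```

Emit:
carry_out(
  increments=[0, 0.856, -0.426, -0.129, 0, 0, -0.76, 0, 0.882, -0.369, -0.129, 0, 0, -0.76, 0, 0.905, -0.309, -0.129, 0, 0, -0.76, 0, 0.923, -0.249, -0.129, 0, 0, -0.76, 0, 0.938, -0.187, -0.129, 0, 0, -0.76, 0, 0.948, -0.124, -0.129, 0, 0, -0.76, 0, 0.954, -0.061, -0.129, 0, 0, -0.76, 0, 0.956, 0.002, -0.129, 0, 0, -0.76, 0, 0.954, 0.065, -0.129, 0, 0, -0.76, 0, 0.947, 0.129, -0.129, 0, 0, -0.76],
)

```text
time: 1.4
tool_pos: [0.4508, -0.1994, 0.2508]
eef_rot: [[0.498, 0.867, -0.0], [0.867, -0.498, 0.0], [-0.0, -0.001, -1.0]]
ft_force: [0.1, -1.4, -0.6]
finger_gap: 0.0859
finger_force: 0.0
```

Emit:
carry_out(
  increments=[0.4, 0.865, -0.297, 0.156, 0, 0, -0.909, 0.4, 0.885, -0.227, 0.156, 0, 0, -0.909, 0.4, 0.901, -0.156, 0.156, 0, 0, -0.909, 0.4, 0.91, -0.084, 0.156, 0, 0, -0.909, 0.4, 0.914, -0.012, 0.156, 0, 0, -0.909, 0.4, 0.912, 0.06, 0.156, 0, 0, -0.909, 0.4, 0.904, 0.133, 0.156, 0, 0, -0.909, 0.4, 0.891, 0.204, 0.156, 0, 0, -0.909, 0.4, 0, 0, 0, 0, 0, 0, 0.4, 0, 0, 0, 0, 0, 0],
)

```text
time: 2.65
tool_pos: [0.5061, 0.0861, 0.2008]
eef_rot: [[-0.11, 0.994, -0.001], [0.994, 0.11, -0.001], [-0.001, -0.001, -1.0]]
ft_force: [0.5, 0.4, -1.0]
finger_gap: 0.0514
finger_force: 0.0
```

Run:
```python
from plan import *
s=st();d=shot('wrist','w1');print((-d['R'].T@d['t']).round(4),d['R'].round(3).tolist())
```

```text
2.65 [0.5061 0.0861 0.2008] yaw 96.33 F [ 0.5  0.4 -1. ] gap 0.0514 ff 0.0
[0.499  0.1513 0.3761] [[0.994, 0.11, -0.001], [0.107, -0.96, 0.26], [0.028, -0.259, -0.966]]
```

View pics/w1.png

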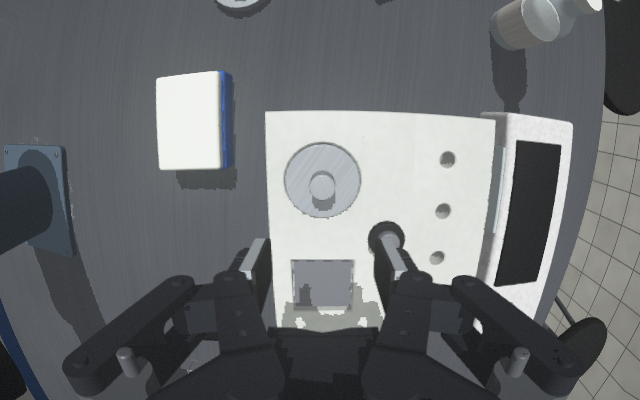

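The wrist view shows the used disc (322,180) with its hub, the square recess (322,285), holes at (447,159), (443,211) and (437,257), and the button (386,238). I'll measure these against the top-view results.

Run:
```python
from m import *
from plan import M,ex,ey
W=load('w1');g=cv2.cvtColor(W['img'],cv2.COLOR_RGB2GRAY)
T=load('top0')
dk=lambda p:((p[:2]-M)@ex,(p[:2]-M)@ey)
for n,p,R,cond,z in [('disc',(322,172),48,lambda c:c<212,.054),('h3',(447,159),12,lambda c:c<170,.05),('h2',(443,211),12,lambda c:c<170,.05),('h1',(437,257),12,lambda c:c<170,.05),('sq',(335,280),34,lambda c:c<190,.05),('hub',(322,185),16,lambda c:c>205,.082)]:
    c,a,k=blob(g,*p,R,cond,4)
    P=np.array([onz(W,*q,z,True) for q in k])[:,:2].astype(np.float32)
    (x,y),rad=cv2.minEnclosingCircle(P);mr=cv2.minAreaRect(P);el=cv2.fitEllipse(P)
    print(n,c.round(1),'circ',np.round((x,y,2*rad),4),'ell',np.round(el[0]+el[1],4),'rect',np.round(mr[0]+mr[1],4),'deck',np.round(dk(np.array(el[0])),4))
# hub edge at base
```

```text
disc [322.  179.4] circ [0.5054 0.0862 0.0865] ell [0.5053 0.087  0.084  0.0841] rect [0.5052 0.0868 0.0847 0.0845] deck [-0.1408  0.0651]
h3 [447.4 158.7] circ [0.6417 0.127  0.0198] ell [0.6418 0.1275 0.0176 0.0188] rect [0.6421 0.1277 0.0175 0.0187] deck [-0.0006  0.0902]
h2 [443. 210.] circ [0.6482 0.0679 0.0194] ell [0.6486 0.0681 0.0169 0.0189] rect [0.6483 0.0681 0.0173 0.0191] deck [-0.0005  0.0304]
h1 [438.  256.4] circ [0.6552 0.0083 0.019 ] ell [0.6559 0.0089 0.0163 0.0179] rect [0.656  0.0089 0.017  0.0179] deck [ 0.0002 -0.0293]
sq [330.1 286.9] circ [ 0.5364 -0.0445  0.1161] ell [ 0.5307 -0.0466  0.0828  0.0978] rect [ 0.5363 -0.0434  0.0868  0.0792] deck [-0.1304 -0.0705]Traceback (most recent call last):
  File "<stdin>", line 7, in <module>
  File "m.py", line 11, in blob
    k=max(cs,key=lambda k:cv2.pointPolygonTest(k,p,True))
ValueError: max() iterable argument is empty
```

Emit:
carry_out(
  increments=[0.5, 0.02, 0, 0.9, 0, 0, 0, 0.5, 0, 0, 0.9, 0, 0, 0, 0.5, 0, 0, 0.9, 0, 0, 0, 0.5, 0, 0, 0.85, 0, 0, 0, 0.5, 0, 0, 0, 0, 0, 0],
)

```text
time: 3.32
tool_pos: [0.5032, 0.086, 0.056]
eef_rot: [[-0.109, 0.994, -0.007], [0.994, 0.109, -0.001], [0.0, -0.007, -1.0]]
ft_force: [-0.4, 0.2, 0.5]
finger_gap: 0.0427
finger_force: 0.0
```

Emit:
carry_out(
  increments=[0.72, 0, 0, 0, 0, 0, 0, 0.72, 0, 0, 0, 0, 0, 0, 0.72, 0, 0, 0, 0, 0, 0, 0.72, 0, 0, 0, 0, 0, 0],
)

```text
time: 3.82
tool_pos: [0.5069, 0.0874, 0.06]
eef_rot: [[-0.111, 0.994, 0.001], [0.994, 0.111, 0.0], [-0.0, 0.001, -1.0]]
ft_force: [0.9, 0.3, -0.0]
finger_gap: 0.0241
finger_force: 0.0
```

Emit:
carry_out(
  increments=[0.74, 0, 0, 0, 0, 0, 0, 0.74, 0, 0, 0, 0, 0, 0, 0.74, 0, 0, 0, 0, 0, 0],
)

```text
time: 4.2
tool_pos: [0.5062, 0.0873, 0.059]
eef_rot: [[-0.111, 0.994, -0.0], [0.994, 0.111, -0.0], [0.0, -0.0, -1.0]]
ft_force: [0.1, -0.6, 0.5]
finger_gap: 0.022
finger_force: 0.0
```

Emit:
carry_out(
  increments=[0.77, 0, 0, 0, 0, 0, 0, 0.77, 0, 0, 0, 0, 0, 0, 0.77, 0, 0, 0, 0, 0, 0],
)

```text
time: 4.58
tool_pos: [0.5063, 0.0873, 0.0591]
eef_rot: [[-0.111, 0.994, -0.0], [0.994, 0.111, -0.0], [0.0, -0.0, -1.0]]
ft_force: [-1.1, 0.0, 0.1]
finger_gap: 0.0198
finger_force: 0.0
```

Run:
```python
from plan import *
s=st();d=shot('wrist','w2');i=d['img'][100:400,200:440,::-1];cv2.imwrite('pics/w2c.png',cv2.resize(i,None,fx=2,fy=2))
```

```text
4.58 [0.5063 0.0873 0.0591] yaw 96.35 F [-1.1  0.   0.1] gap 0.0198 ff 0.0
```

View pics/w2c.png

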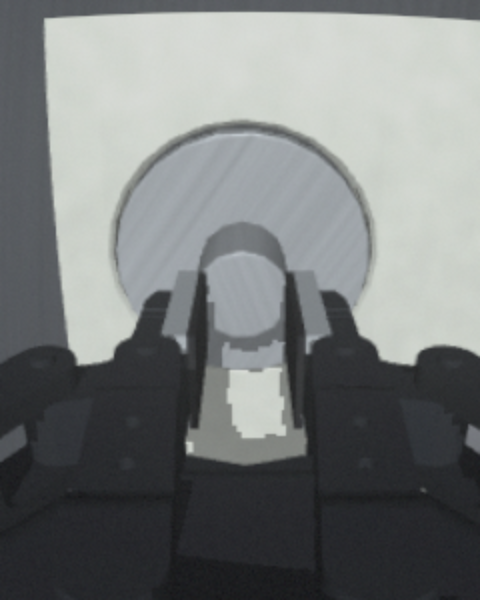

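The view shows the hub centred between the pads but not quite pinched, so the gap reading isn't exact. I'll close further in steps.

Emit:
carry_out(
  increments=[0.79, 0, 0, 0, 0, 0, 0, 0.79, 0, 0, 0, 0, 0, 0, 0.79, 0, 0, 0, 0, 0, 0],
)

```text
time: 5.0
tool_pos: [0.5063, 0.0873, 0.0591]
eef_rot: [[-0.111, 0.994, 0.0], [0.994, 0.111, 0.0], [0.0, 0.0, -1.0]]
ft_force: [0.1, 0.6, -0.6]
finger_gap: 0.0179
finger_force: 0.0
```

Emit:
carry_out(
  increments=[0.81, 0, 0, 0, 0, 0, 0, 0.81, 0, 0, 0, 0, 0, 0, 0.81, 0, 0, 0, 0, 0, 0],
)

```text
time: 5.38
tool_pos: [0.5063, 0.0873, 0.0591]
eef_rot: [[-0.111, 0.994, -0.0], [0.994, 0.111, -0.0], [-0.0, -0.0, -1.0]]
ft_force: [0.3, 0.1, -0.3]
finger_gap: 0.0161
finger_force: 0.0
```

Emit:
carry_out(
  increments=[0.83, 0, 0, 0, 0, 0, 0, 0.83, 0, 0, 0, 0, 0, 0, 0.83, 0, 0, 0, 0, 0, 0],
)

```text
time: 5.75
tool_pos: [0.5063, 0.0873, 0.0591]
eef_rot: [[-0.111, 0.994, -0.0], [0.994, 0.111, -0.0], [-0.0, -0.0, -1.0]]
ft_force: [0.8, -0.1, -0.6]
finger_gap: 0.0146
finger_force: 0.0
```

Run:
```python
from plan import *
s=st();d=shot('wrist','w3');i=d['img'][140:340,220:420,::-1];a=cv2.resize(i,None,fx=2,fy=2)
e=shot('scene','s3');b=cv2.resize(e['img'][120:220,260:360,::-1],None,fx=4,fy=4,interpolation=cv2.INTER_CUBIC);cv2.imwrite('pics/w3c.png',np.hstack([a,b]))
```

```text
5.75 [0.5063 0.0873 0.0591] yaw 96.35 F [ 0.8 -0.1 -0.6] gap 0.0146 ff 0.0
```

View pics/w3c.png

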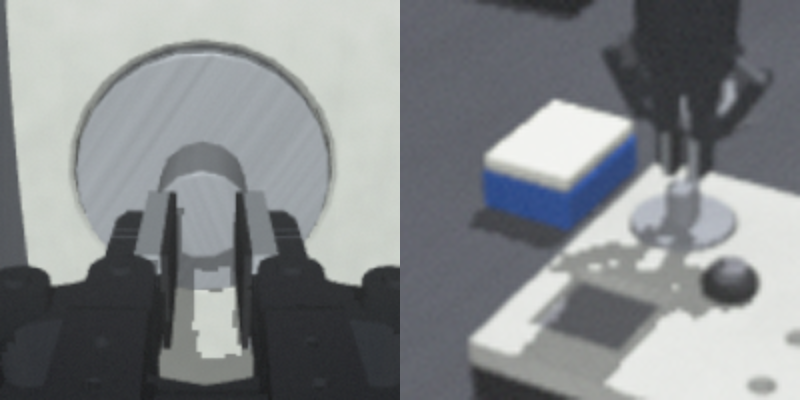

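The crop shows both pads still above the hub top. The hub is free and the gap is only 15 mm, so the fingertips stand higher than the reported TCP suggests. I'll open and go down in small, watched steps.

Emit:
carry_out(
  increments=[0.5, 0, 0, -0.3, 0, 0, 0, 0.5, 0, 0, 0, 0, 0, 0, 0.5, 0, 0, 0, 0, 0, 0, 0.5, 0, 0, 0.3, 0, 0, 0, 0.5, 0, 0, 0.2, 0, 0, 0, 0.5, 0, 0, 0, 0, 0, 0],
)

```text
time: 6.6
tool_pos: [0.5048, 0.0872, 0.0492]
eef_rot: [[-0.111, 0.994, -0.003], [0.994, 0.111, -0.0], [0.0, -0.003, -1.0]]
ft_force: [0.6, 0.2, 0.8]
finger_gap: 0.0427
finger_force: 0.0
```

Run:
```python
from plan import *
s=st();d=shot('wrist','w4');i=d['img'][140:340,220:420,::-1];a=cv2.resize(i,None,fx=2,fy=2)
e=shot('scene','s4');b=cv2.resize(e['img'][120:220,260:360,::-1],None,fx=4,fy=4,interpolation=cv2.INTER_CUBIC);cv2.imwrite('pics/w4c.png',np.hstack([a,b]))
```

```text
6.6 [0.5048 0.0872 0.0492] yaw 96.35 F [0.6 0.2 0.8] gap 0.0427 ff 0.0
```

View pics/w4c.png

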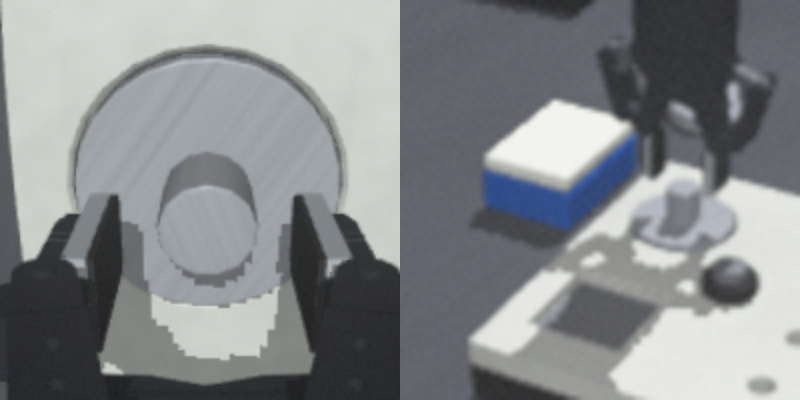

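Emit:
carry_out(
  increments=[0.5, 0, 0, 0.25, 0, 0, 0, 0.5, 0, 0, 0, 0, 0, 0],
)

```text
time: 6.95
tool_pos: [0.5054, 0.0872, 0.04]
eef_rot: [[-0.111, 0.994, -0.002], [0.994, 0.111, -0.0], [0.0, -0.002, -1.0]]
ft_force: [-0.6, -0.7, -0.5]
finger_gap: 0.0429
finger_force: 0.0
```

Emit:
carry_out(
  increments=[0.8, 0, 0, 0, 0, 0, 0, 0.8, 0, 0, 0, 0, 0, 0, 0.8, 0, 0, 0, 0, 0, 0, 0.8, 0, 0, 0, 0, 0, 0],
)

```text
time: 7.45
tool_pos: [0.5066, 0.0873, 0.0414]
eef_rot: [[-0.111, 0.994, 0.001], [0.994, 0.111, 0.0], [0.0, 0.001, -1.0]]
ft_force: [-0.4, -0.3, 0.9]
finger_gap: 0.0226
finger_force: 58.9
```

Contact was made with 59 N on the metal hub. I'll test here whether a smaller closure target gives a gentler force, since the tubes need that.

Emit:
carry_out(
  increments=[0.75, 0, 0, 0, 0, 0, 0, 0.75, 0, 0, 0, 0, 0, 0, 0.75, 0, 0, 0, 0, 0, 0],
)

```text
time: 7.82
tool_pos: [0.5065, 0.0873, 0.0414]
eef_rot: [[-0.111, 0.994, 0.001], [0.994, 0.111, 0.0], [-0.0, 0.001, -1.0]]
ft_force: [-0.5, 0.4, 1.8]
finger_gap: 0.0227
finger_force: 59.1
```

Emit:
carry_out(
  increments=[0.74, 0, 0, 0, 0, 0, 0, 0.74, 0, 0, 0, 0, 0, 0, 0.74, 0, 0, 0, 0, 0, 0],
)

```text
time: 8.2
tool_pos: [0.5065, 0.0873, 0.0414]
eef_rot: [[-0.111, 0.994, 0.001], [0.994, 0.111, 0.0], [-0.0, 0.001, -1.0]]
ft_force: [0.4, 0.0, 3.1]
finger_gap: 0.0228
finger_force: 59.1
```

Emit:
carry_out(
  increments=[0.73, 0, 0, 0, 0, 0, 0, 0.73, 0, 0, 0, 0, 0, 0, 0.73, 0, 0, 0, 0, 0, 0],
)

```text
time: 8.57
tool_pos: [0.5065, 0.0873, 0.0413]
eef_rot: [[-0.111, 0.994, 0.0], [0.994, 0.111, 0.0], [-0.0, 0.0, -1.0]]
ft_force: [-0.2, 1.1, 3.2]
finger_gap: 0.0232
finger_force: 48.7
```

The gap and force track each other over about 3 mm, so gentle grips are possible. Now I'll lift the used disc and carry it to the tray.

Run:
```python
from plan import *
s=st()
p=s['tool_pos']
plan([(p[0],p[1],p[2]+.1,DY,.76,4),(.386,-.333,p[2]+.06,DY,.76,12),(.386,-.333,.0065,DY,.76,4)])
```

```text
8.57 [0.5065 0.0873 0.0413] yaw 96.35 F [-0.2  1.1  3.2] gap 0.0232 ff 48.7
-> [0.507 0.087 0.141] 4 rows
  4 x 0.76,0,0,-0.625,0,0,-0.001
-> [ 0.386 -0.333  0.101] 12 rows
  12 x 0.76,-0.842,-0.347,0.083,0,0,-0
-> [ 0.386 -0.333  0.006] 4 rows
  4 x 0.76,0,0,0.592,0,0,-0
total 20
```

Emit:
carry_out(
  increments=[0.76, 0, 0, 0, 0, 0, 0, 0.76, 0, 0, -0.3, 0, 0, 0, 0.76, 0, 0, -0.5, 0, 0, 0, 0.76, 0, 0, -0.8, 0, 0, 0, 0.76, 0, 0, -0.9, 0, 0, 0, 0.76, 0, 0, 0, 0, 0, 0],
)

```text
time: 9.32
tool_pos: [0.5085, 0.0874, 0.1444]
eef_rot: [[-0.111, 0.994, 0.006], [0.994, 0.111, 0.0], [-0.0, 0.006, -1.0]]
ft_force: [-0.2, 0.2, -1.7]
finger_gap: 0.0226
finger_force: 59.1
```

Emit:
carry_out(
  increments=[0.76, -0.842, -0.347, 0.083, 0, 0, 0, 0.76, -0.842, -0.347, 0.083, 0, 0, 0, 0.76, -0.842, -0.347, 0.083, 0, 0, 0, 0.76, -0.842, -0.347, 0.083, 0, 0, 0, 0.76, -0.842, -0.347, 0.083, 0, 0, 0, 0.76, -0.842, -0.347, 0.083, 0, 0, 0, 0.76, -0.842, -0.347, 0.083, 0, 0, 0, 0.76, -0.842, -0.347, 0.083, 0, 0, 0, 0.76, -0.842, -0.347, 0.083, 0, 0, 0, 0.76, -0.842, -0.347, 0.083, 0, 0, 0, 0.76, -0.842, -0.347, 0.083, 0, 0, 0, 0.76, -0.842, -0.347, 0.083, 0, 0, 0],
)

```text
time: 10.82
tool_pos: [0.384, -0.3328, 0.0989]
eef_rot: [[-0.11, 0.994, -0.002], [0.994, 0.11, 0.003], [0.003, -0.002, -1.0]]
ft_force: [0.4, -0.4, -1.2]
finger_gap: 0.0226
finger_force: 59.2
```

Emit:
carry_out(
  increments=[0.76, 0, 0, 0, 0, 0, 0, 0.76, 0, 0, 0.7, 0, 0, 0, 0.76, 0, 0, 0.7, 0, 0, 0, 0.76, 0, 0, 0.6, 0, 0, 0, 0.76, 0, 0, 0.3, 0, 0, 0, 0.76, 0, 0, 0.05, 0, 0, 0, 0.76, 0, 0, 0, 0, 0, 0],
)

```text
time: 11.7
tool_pos: [0.3859, -0.3329, 0.0078]
eef_rot: [[-0.111, 0.994, 0.001], [0.994, 0.111, -0.001], [-0.001, 0.0, -1.0]]
ft_force: [-0.7, 0.6, -1.3]
finger_gap: 0.0228
finger_force: 59.3
```

Emit:
carry_out(
  increments=[0.76, 0, 0, 0.05, 0, 0, 0, 0.76, 0, 0, 0, 0, 0, 0, 0.6, 0, 0, 0, 0, 0, 0, 0.5, 0, 0, 0, 0, 0, 0, 0.5, 0, 0, -0.6, 0, 0, 0, 0.5, 0, 0, -1, 0, 0, 0, 0.5, 0, 0, -1, 0, 0, 0, 0.5, 0, 0, -1, 0, 0, 0, 0.5, 0, 0, -1, 0, 0, 0, 0.5, 0, 0, -0.7, 0, 0, 0, 0.5, 0, 0, 0, 0, 0, 0],
)

```text
time: 13.08
tool_pos: [0.3868, -0.3343, 0.2207]
eef_rot: [[-0.111, 0.994, 0.004], [0.994, 0.111, -0.005], [-0.006, 0.004, -1.0]]
ft_force: [1.1, -0.2, -0.1]
finger_gap: 0.0429
finger_force: 0.0
```

Run:
```python
from m import *
from plan import *
s=st();T=shot('top','t5');g=cv2.cvtColor(T['img'],cv2.COLOR_RGB2GRAY)
W=shot('wrist','w5');
for n,p,R,cond,z in [('discnew',(175,265),26,lambda c:c>110,.014),('plate',(161,195),26,lambda c:c>105,.014)]:
    c,a,k=blob(g,*p,R,cond);print(n,c.round(2),round(a,1),onz(T,*c,z).round(4))
gw=cv2.cvtColor(W['img'],cv2.COLOR_RGB2GRAY)
cv2.imwrite('pics/w5c.png',np.hstack([W['img'][:,120:520,::-1],T['img'][:,240:640,::-1]]))
plan([(.386,-.1,.235,DY,.5,5),(.380,.250,.235,DY,.5,9)])
```

```text
13.07 [ 0.3868 -0.3343  0.2207] yaw 96.35 F [ 1.1 -0.2 -0.1] gap 0.0429 ff 0.0
discnew [174.9  265.23] 836.1 [0.3795 0.3223 0.014 ]
plate [160.95 195.51] 776.4 [0.5598 0.3633 0.014 ]
-> [ 0.386 -0.1    0.235] 6 rows
  6 x 0.5,0.964,0.109,-0.075,0,0,-0.001
-> [0.38  0.25  0.235] 9 rows
  9 x 0.5,0.968,0.091,0,0,0,-0
total 15
```

View pics/w5c.png

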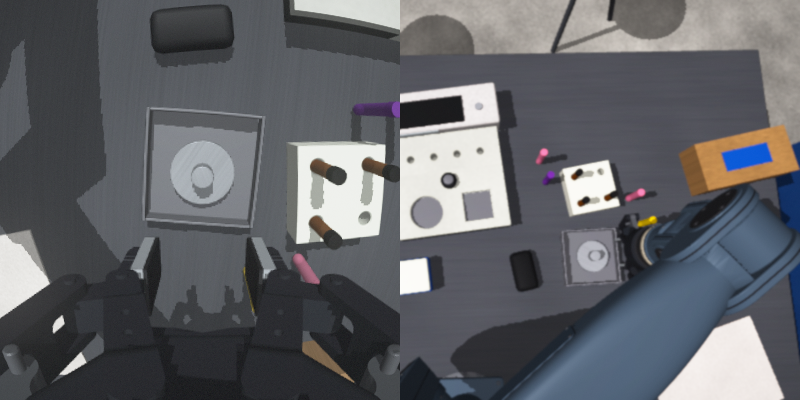

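The used disc lies flat near the tray's centre. On to the fresh disc.

Emit:
carry_out(
  increments=[0.5, 0.964, 0.109, -0.075, 0, 0, 0, 0.5, 0.964, 0.109, -0.075, 0, 0, 0, 0.5, 0.964, 0.109, -0.075, 0, 0, 0, 0.5, 0.964, 0.109, -0.075, 0, 0, 0, 0.5, 0.964, 0.109, -0.075, 0, 0, 0, 0.5, 0.964, 0.109, -0.075, 0, 0, 0],
)

```text
time: 13.92
tool_pos: [0.3848, -0.0984, 0.2332]
eef_rot: [[-0.11, 0.994, -0.003], [0.994, 0.11, 0.002], [0.002, -0.003, -1.0]]
ft_force: [-0.3, -0.1, -0.4]
finger_gap: 0.0427
finger_force: 0.0
```

Emit:
carry_out(
  increments=[0.5, 0.96, 0.1, 0.05, 0, 0, 0, 0.5, 0.96, 0.1, 0.05, 0, 0, 0, 0.5, 0.96, 0.1, 0.05, 0, 0, 0, 0.5, 0.96, 0.1, 0.05, 0, 0, 0, 0.5, 0.96, 0.1, 0.05, 0, 0, 0, 0.5, 0.96, 0.1, 0.05, 0, 0, 0, 0.5, 0.96, 0.1, 0.05, 0, 0, 0, 0.5, 0.96, 0.1, 0.05, 0, 0, 0, 0.5, 0.96, 0.1, 0.05, 0, 0, 0, 0.5, 0.96, 0.1, 0.05, 0, 0, 0, 0.5, 0.85, 0.1, 0.05, 0, 0, 0, 0.5, 0, 0, 0, 0, 0, 0],
)

```text
time: 15.42
tool_pos: [0.3819, 0.3214, 0.2103]
eef_rot: [[-0.114, 0.993, -0.004], [0.994, 0.114, -0.002], [-0.002, -0.005, -1.0]]
ft_force: [0.6, -0.1, -0.6]
finger_gap: 0.0427
finger_force: 0.0
```

```bash
cat > meas.py <<'E'
from m import *
from plan import *
def disc(W,z=.014,thr=115,guess=None):
    g=cv2.cvtColor(W['img'],cv2.COLOR_RGB2GRAY);u,v=proj(W,guess,True)
    c,a,k=blob(g,u,v,48,lambda c:c>thr,4)
    k=cv2.convexHull(k.astype(np.float32))[:,0]
    P=np.array([onz(W,*q,z,True) for q in k])[:,:2].astype(np.float32)
    el=cv2.fitEllipse(P);mr=cv2.minAreaRect(P)
    return el,mr,c
E
python3 - <<'E'
from meas import *
s=st();W=shot('wrist','w6')
print(disc(W,guess=(.3795,.3223,.014)))
plan([(.3795,.3223,.06,DY,.5,4)])
E
```

```text
15.43 [0.3819 0.3214 0.2103] yaw 96.53 F [ 0.6 -0.1 -0.6] gap 0.0427 ff 0.0Traceback (most recent call last):
  File "<stdin>", line 3, in <module>
  File "meas.py", line 8, in disc
    el=cv2.fitEllipse(P);mr=cv2.minAreaRect(P)
cv2.error: OpenCV(4.12.0) /io/opencv/modules/imgproc/src/shapedescr.cpp:361: error: (-201:Incorrect size of input array) There should be at least 5 points to fit the ellipse in function 'fitEllipseNoDirect'
```

Run:
```python
from meas import *
W=load('w6');g=cv2.cvtColor(W['img'],cv2.COLOR_RGB2GRAY);u,v=map(int,proj(W,(.3795,.3223,.014),True));print(u,v,g[v-56:v+50:6,u],g[v-15,u-60:u+60:6])
for t in (85,100,130):
    try: print(t,disc(W,thr=t,guess=(.3795,.3223,.014)))
    except Exception as e: print(t,'x')
```

```text
321 171 [143 143 144 144 150 240 240 238 213 238 238 237 224 165 236  98 139 142] [141 140 143 144 144 144 237 236 237 239 238 239 239 240 238 142 144 142
 136 139]
85 x
100 x
130 x
```

Run:
```python
from meas import *
W=load('w6')
for t in (180,195): 
    el,mr,c=disc(W,thr=t,guess=(.3795,.3223,.014));print(t,el,c)
plan([(*el[0],.06,DY,.5,5)])
```

```text
180 ((0.3795039653778076, 0.32165271043777466), (0.07969032973051071, 0.08010634779930115), 2.793379068374634) [321.38510393 171.91702744]
195 ((0.37952956557273865, 0.3216187655925751), (0.07907916605472565, 0.07970010489225388), 4.941132545471191) [321.38561613 171.92972306]
-> [0.38  0.322 0.06 ] 5 rows
  0.5,0.008,-0.012,0.754,0,0,0.004, 0.5,0.008,-0.012,0.754,0,0,0.004, 0.5,0.008,-0.012,0.754,0,0,0.004, 0.5,0.008,-0.012,0.754,0,0,0.004, 0.5,0.008,-0.012,0.754,0,0,0.004
total 5
```

Emit:
carry_out(
  increments=[0.5, 0, 0, 0.95, 0, 0, 0, 0.5, 0, 0, 0.95, 0, 0, 0, 0.5, 0, 0, 0.95, 0, 0, 0, 0.5, 0, 0, 0.95, 0, 0, 0, 0.5, 0, 0, 0.9, 0, 0, 0, 0.5, 0, 0, 0, 0, 0, 0, 0.5, 0, 0, 0, 0, 0, 0],
)

```text
time: 16.35
tool_pos: [0.3839, 0.32, 0.0263]
eef_rot: [[-0.11, 0.994, 0.001], [0.994, 0.11, 0.0], [0.0, 0.001, -1.0]]
ft_force: [0.6, 1.1, 1.2]
finger_gap: 0.043
finger_force: 0.0
```

Emit:
carry_out(
  increments=[0.5, 0.05, -0.105, 0, 0, 0, 0, 0.5, 0, 0, 0.29, 0, 0, 0, 0.5, 0, 0, 0.29, 0, 0, 0, 0.5, 0, 0, 0, 0, 0, 0, 0.68, 0, 0, 0, 0, 0, 0, 0.76, 0, 0, 0, 0, 0, 0, 0.76, 0, 0, 0, 0, 0, 0, 0.76, 0, 0, 0, 0, 0, 0, 0.76, 0, 0, 0, 0, 0, 0],
)

```text
time: 17.48
tool_pos: [0.3791, 0.3219, 0.0022]
eef_rot: [[-0.111, 0.994, 0.0], [0.994, 0.111, 0.0], [0.0, 0.0, -1.0]]
ft_force: [-1.3, -1.0, 0.1]
finger_gap: 0.0224
finger_force: 58.9
```

Run:
```python
from plan import *
p=st()['tool_pos']
plan([(p[0],p[1],.13,DY,.76,5),(.5058,.0873,.13,DY,.76,8),(.5058,.0873,.058,DY,.76,3)])
```

```text
17.48 [0.3791 0.3219 0.0022] yaw 96.35 F [-1.3 -1.   0.1] gap 0.0224 ff 58.9
-> [0.379 0.322 0.13 ] 5 rows
  5 x 0.76,0,0,-0.639,0,0,-0.001
-> [0.506 0.087 0.13 ] 8 rows
  8 x 0.76,-0.773,0.312,0,0,0,-0
-> [0.506 0.087 0.058] 3 rows
  3 x 0.76,0,0,0.6,0,0,-0
total 16
```

Emit:
carry_out(
  increments=[0.76, 0, 0, -0.64, 0, 0, 0, 0.76, 0, 0, -0.64, 0, 0, 0, 0.76, 0, 0, -0.64, 0, 0, 0, 0.76, 0, 0, -0.64, 0, 0, 0, 0.76, 0, 0, -0.64, 0, 0, 0],
)

```text
time: 18.1
tool_pos: [0.3787, 0.3216, 0.1303]
eef_rot: [[-0.111, 0.994, -0.001], [0.994, 0.111, -0.001], [-0.0, -0.001, -1.0]]
ft_force: [0.3, -1.4, -2.0]
finger_gap: 0.0228
finger_force: 58.9
```

Emit:
carry_out(
  increments=[0.76, -0.773, 0.312, 0, 0, 0, 0, 0.76, -0.773, 0.312, 0, 0, 0, 0, 0.76, -0.773, 0.312, 0, 0, 0, 0, 0.76, -0.773, 0.312, 0, 0, 0, 0, 0.76, -0.773, 0.312, 0, 0, 0, 0, 0.76, -0.773, 0.312, 0, 0, 0, 0, 0.76, -0.773, 0.312, 0, 0, 0, 0, 0.76, -0.773, 0.312, 0, 0, 0, 0, 0.76, 0, 0, 0.6, 0, 0, 0, 0.76, 0, 0, 0.6, 0, 0, 0, 0.76, 0, 0, 0.5, 0, 0, 0, 0.76, 0, 0, 0, 0, 0, 0],
)

```text
time: 19.6
tool_pos: [0.5032, 0.0869, 0.0594]
eef_rot: [[-0.111, 0.994, -0.006], [0.994, 0.111, -0.0], [0.0, -0.006, -1.0]]
ft_force: [-0.4, 0.5, -1.4]
finger_gap: 0.0227
finger_force: 59.1
```

Emit:
carry_out(
  increments=[0.76, 0, 0, 0, 0, 0, 0, 0.76, 0, 0, 0, 0, 0, 0],
)

```text
time: 19.85
tool_pos: [0.5066, 0.0872, 0.0634]
eef_rot: [[-0.111, 0.994, 0.002], [0.994, 0.111, 0.0], [-0.0, 0.002, -1.0]]
ft_force: [-0.5, 0.6, -1.2]
finger_gap: 0.0227
finger_force: 59.1
```

Emit:
carry_out(
  increments=[0.76, 0, 0, 0.1, 0, 0, 0, 0.76, 0, 0, 0.1, 0, 0, 0, 0.76, 0, 0, 0, 0, 0, 0, 0.76, 0, 0, 0, 0, 0, 0, 0.76, 0, 0, 0.08, 0, 0, 0, 0.76, 0, 0, 0.08, 0, 0, 0, 0.76, 0, 0, 0, 0, 0, 0, 0.76, 0, 0, 0, 0, 0, 0],
)

```text
time: 20.85
tool_pos: [0.5055, 0.087, 0.0476]
eef_rot: [[-0.111, 0.994, -0.0], [0.994, 0.111, 0.0], [0.0, -0.0, -1.0]]
ft_force: [0.9, 0.3, -1.5]
finger_gap: 0.0225
finger_force: 59.1
```

It has entered the recess with no force. Lower the rest, release and rise.

Emit:
carry_out(
  increments=[0.76, 0, 0, 0.07, 0, 0, 0, 0.76, 0, 0, 0.06, 0, 0, 0, 0.76, 0, 0, 0, 0, 0, 0, 0.76, 0, 0, 0, 0, 0, 0],
)

```text
time: 21.35
tool_pos: [0.5055, 0.0871, 0.0423]
eef_rot: [[-0.111, 0.994, -0.0], [0.994, 0.111, 0.0], [0.0, -0.0, -1.0]]
ft_force: [-0.7, 0.3, -1.1]
finger_gap: 0.0226
finger_force: 59.3
```

Emit:
carry_out(
  increments=[0.68, 0, 0, 0, 0, 0, 0, 0.55, 0, 0, 0, 0, 0, 0, 0.5, 0, 0, 0, 0, 0, 0, 0.5, 0, 0, -0.4, 0, 0, 0, 0.5, 0, 0, -0.9, 0, 0, 0, 0.5, 0, 0, -0.9, 0, 0, 0, 0.5, 0, 0, -0.9, 0, 0, 0, 0.5, 0, 0, -0.9, 0, 0, 0, 0.5, 0, 0, 0, 0, 0, 0, 0.5, 0, 0, 0, 0, 0, 0],
)

```text
time: 22.6
tool_pos: [0.5057, 0.0871, 0.2029]
eef_rot: [[-0.111, 0.994, 0.001], [0.994, 0.111, 0.0], [-0.0, 0.001, -1.0]]
ft_force: [0.4, -0.5, -0.8]
finger_gap: 0.043
finger_force: 0.0
```

Run:
```python
from meas import *
s=st();W=shot('wrist','w7');g=cv2.cvtColor(W['img'],cv2.COLOR_RGB2GRAY)
u,v=map(int,proj(W,(.5055,.087,.054),True));print(u,v,g[v-60:v+60:6,u])
T=shot('top','t7');gt=cv2.cvtColor(T['img'],cv2.COLOR_RGB2GRAY)
c,a,k=blob(gt,161,195.5,26,lambda c:c>105);print('plate',c.round(2),round(a,1),onz(T,*c,.014).round(4))
plan([(.545,.30,.21,DY,.5,6),(.559,.3625,.21,DY,.5,2)])
cv2.imwrite('pics/w7c.png',W['img'][60:300,200:440,::-1])
```

```text
22.6 [0.5057 0.0871 0.2029] yaw 96.35 F [ 0.4 -0.5 -0.8] gap 0.043 ff 0.0
322 180 [233 231 232 229 181 192 192 187 187 163 188 188 184 169 123 133 177 229
 230 228]
plate [156.82 193.9 ] 574.3 [0.5643 0.3741 0.014 ]
-> [0.545 0.3   0.21 ] 6 rows
  6 x 0.5,0.864,0.264,-0.036,0,0,-0.001
-> [0.559 0.362 0.21 ] 2 rows
  2 x 0.5,0.757,0.261,0,0,0,-0
total 8
```

View pics/w7c.png

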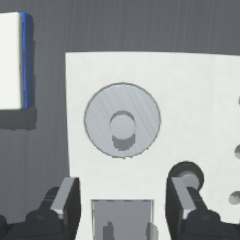

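The fresh disc looks seated at about (322,180), level with a uniform rim. The plate's outline in the top view is partly hidden or the plate has moved, so I'll go and look with the wrist camera.

Emit:
carry_out(
  increments=[0.5, 0.864, 0.264, -0.036, 0, 0, 0, 0.5, 0.864, 0.264, -0.036, 0, 0, 0, 0.5, 0.864, 0.264, -0.036, 0, 0, 0, 0.5, 0.864, 0.264, -0.036, 0, 0, 0, 0.5, 0.864, 0.264, -0.036, 0, 0, 0, 0.5, 0.864, 0.264, -0.036, 0, 0, 0, 0.5, 0.757, 0.261, 0, 0, 0, 0, 0.5, 0.757, 0.261, 0, 0, 0, 0, 0.5, 0, 0, 0, 0, 0, 0, 0.5, 0, 0, 0, 0, 0, 0],
)

```text
time: 23.95
tool_pos: [0.5591, 0.362, 0.2097]
eef_rot: [[-0.111, 0.994, -0.002], [0.994, 0.111, -0.002], [-0.001, -0.002, -1.0]]
ft_force: [-0.5, 0.2, -1.0]
finger_gap: 0.0426
finger_force: 0.0
```

Run:
```python
from meas import *
s=st();W=shot('wrist','w8');g=cv2.cvtColor(W['img'],cv2.COLOR_RGB2GRAY)
u,v=map(int,proj(W,(.56,.3633,.014),True));print(u,v,g[v-50:v+60:6,u],g[v-15,u-60:u+60:6])
for t in (170,190,205):
    try: 
        el,mr,c=disc(W,thr=t,guess=(.56,.3633,.014)); print(t,mr,c)
    except Exception as e: print(t,'x')
cv2.imwrite('pics/w8c.png',W['img'][60:340,160:480,::-1])
```

```text
23.95 [0.5591 0.362  0.2097] yaw 96.35 F [-0.5  0.2 -1. ] gap 0.0426 ff 0.0
323 172 [159 159 162 170 246 246 246 240 246 245 244 194 190 245 117 163 161 158
 161] [156 159 160 162 159 246 245 246 246 245 245 246 246 246 244 165 162 163
 162 163]
170 ((0.5595254302024841, 0.3628537952899933), (0.07256074994802475, 0.07249190658330917), 30.736865997314453) [323.5045189  171.67462432]
190 ((0.5596396327018738, 0.3627036213874817), (0.07116419821977615, 0.07135972380638123), 31.035564422607422) [323.47933891 171.791564  ]
205 ((0.5596420168876648, 0.3626614212989807), (0.07066190987825394, 0.07092394679784775), 30.97089195251465) [323.47260025 171.84009432]
```

View pics/w8c.png

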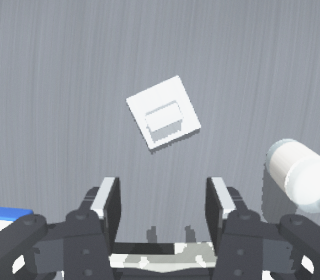

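The plate is still at (.5596,.3627), with its bar's long axis at yaw about 31°. I'll turn the tool to 211° (same grasp, wrist in range).

Emit:
carry_out(
  increments=[0.55, 0, 0, 0, 0, 0, -1, 0.55, 0, 0, 0, 0, 0, -1, 0.55, 0, 0, 0, 0, 0, -1, 0.55, 0, 0, 0, 0, 0, -1, 0.55, 0, 0, 0, 0, 0, -1, 0.55, 0, 0, 0, 0, 0, -1, 0.55, 0, 0, 0, 0, 0, -1, 0.55, 0, 0, 0, 0, 0, -1, 0.55, 0, 0, 0, 0, 0, -1, 0.55, 0, 0, 0, 0, 0, -1, 0.55, 0, 0, 0, 0, 0, -1, 0.55, 0, 0, 0, 0, 0, -1],
)

```text
time: 25.5
tool_pos: [0.5597, 0.3613, 0.2116]
eef_rot: [[-0.917, 0.4, 0.0], [0.4, 0.917, -0.0], [-0.0, -0.0, -1.0]]
ft_force: [-0.5, 0.1, 0.8]
finger_gap: 0.0386
finger_force: 0.0
```

Emit:
carry_out(
  increments=[0.55, 0, 0, 0, 0, 0, -1, 0.55, 0, 0, 0, 0, 0, -1, 0.55, 0, 0, 0, 0, 0, -1, 0.55, 0, 0, 0, 0, 0, -1, 0.55, 0, 0, 0, 0, 0, -1, 0.55, 0, 0, 0, 0, 0, -1, 0.55, 0, 0, 0, 0, 0, -1, 0.55, 0, 0, 0, 0, 0, -1, 0.55, 0, 0, 0, 0, 0, -1, 0.55, 0, 0, 0, 0, 0, -1, 0.55, 0, 0, 0, 0, 0, -0.93, 0.55, 0, 0, 0, 0, 0, 0],
)

```text
time: 27.0
tool_pos: [0.5597, 0.3615, 0.2115]
eef_rot: [[-0.858, -0.513, 0.0], [-0.513, 0.858, -0.0], [-0.0, -0.0, -1.0]]
ft_force: [-0.1, -0.9, 0.5]
finger_gap: 0.0382
finger_force: 0.0
```

Run:
```python
from meas import *
s=st();W=shot('wrist','w9')
for t in (180,205):
    try: 
        el,mr,c=disc(W,thr=t,guess=(.5596,.3627,.014)); print(t,mr,c)
    except Exception as e: print(t,'x')
plan([(.5597,.3627,.03,np.radians(211),.55,6)])
```

```text
27.0 [0.5597 0.3615 0.2115] yaw -149.13 F [-0.1 -0.9  0.5] gap 0.0382 ff 0.0
180 ((0.5595123767852783, 0.36272135376930237), (0.06741563975811005, 0.06860877573490143), 30.861936569213867) [323.58531834 173.00813804]
205 x
-> [0.56  0.363 0.03 ] 6 rows
  0.55,-0.002,0.004,0.756,0,0,-0.005, 0.55,-0.002,0.004,0.756,0,0,-0.005, 0.55,-0.002,0.004,0.756,0,0,-0.005, 0.55,-0.002,0.004,0.756,0,0,-0.005, 0.55,-0.002,0.004,0.756,0,0,-0.005, 0.55,-0.002,0.004,0.756,0,0,-0.005
total 6
```

Emit:
carry_out(
  increments=[0.55, -0.012, 0.025, 0.9, 0, 0, 0, 0.55, 0, 0, 0.9, 0, 0, 0, 0.55, 0, 0, 0.9, 0, 0, 0, 0.55, 0, 0, 0.9, 0, 0, 0, 0.55, 0, 0, 0.8, 0, 0, 0, 0.55, 0, 0, 0.5, 0, 0, 0, 0.55, 0, 0, 0.27, 0, 0, 0, 0.55, 0, 0, 0, 0, 0, 0, 0.55, 0, 0, 0, 0, 0, 0],
)

```text
time: 28.18
tool_pos: [0.5607, 0.3643, 0.0061]
eef_rot: [[-0.857, -0.515, 0.003], [-0.515, 0.857, 0.001], [-0.003, -0.0, -1.0]]
ft_force: [-0.8, 0.1, 1.6]
finger_gap: 0.0385
finger_force: 0.0
```

Emit:
carry_out(
  increments=[0.7, 0, 0, 0, 0, 0, 0, 0.84, 0, 0, 0, 0, 0, 0, 0.84, 0, 0, 0, 0, 0, 0, 0.84, 0, 0, 0, 0, 0, 0, 0.84, 0, 0, 0, 0, 0, 0],
)

```text
time: 28.8
tool_pos: [0.5607, 0.3643, 0.0061]
eef_rot: [[-0.857, -0.515, 0.003], [-0.515, 0.857, 0.001], [-0.003, -0.0, -1.0]]
ft_force: [0.5, -0.6, 5.0]
finger_gap: 0.0172
finger_force: 58.8
```

Run:
```python
from plan import *
p=st()['tool_pos']; Y2=DY+np.pi/2
SW=M-.140*ex-.065*ey; print(SW)
plan([(p[0],p[1],.13,np.radians(210.9),.84,5),(.545,.15,.14,Y2,.84,6),(*SW,.13,Y2,.84,5),(*SW,.07,Y2,.84,2)])
```

```text
28.8 [0.5607 0.3643 0.0061] yaw -149.0 F [ 0.5 -0.6  5. ] gap 0.0172 ff 58.8
[ 0.520533 -0.042137]
-> [0.561 0.364 0.13 ] 5 rows
  0.84,0,0,-0.619,0,0,0.004, 0.84,0,0,-0.619,0,0,0.004, 0.84,0,0,-0.619,0,0,0.004, 0.84,0,0,-0.619,0,0,0.004, 0.84,0,0,-0.619,0,0,0.004
-> [0.545 0.15  0.14 ] 6 rows
  0.84,0.515,-0.732,-0.042,0,0,0.818, 0.84,0.461,-0.767,-0.042,0,0,0.818, 0.84,0.405,-0.798,-0.042,0,0,0.818, 0.84,0.347,-0.825,-0.042,0,0,0.818, 0.84,0.287,-0.848,-0.042,0,0,0.818, 0.84,0.226,-0.866,-0.042,0,0,0.818
-> [ 0.521 -0.042  0.13 ] 5 rows
  5 x 0.84,0.228,-0.941,0.05,0,0,-0
-> [ 0.521 -0.042  0.07 ] 2 rows
  2 x 0.84,0,0,0.75,0,0,-0
total 18
```

Emit:
carry_out(
  increments=[0.84, 0, 0, -0.3, 0, 0, 0, 0.84, 0, 0, -0.7, 0, 0, 0, 0.84, 0, 0, -0.7, 0, 0, 0, 0.84, 0, 0, -0.7, 0, 0, 0, 0.84, 0, 0, -0.7, 0, 0, 0, 0.84, 0, 0, 0, 0, 0, 0],
)

```text
time: 29.55
tool_pos: [0.561, 0.3646, 0.1311]
eef_rot: [[-0.857, -0.515, 0.004], [-0.515, 0.857, 0.002], [-0.005, -0.0, -1.0]]
ft_force: [0.2, 0.1, -2.3]
finger_gap: 0.0174
finger_force: 58.8
```

Emit:
carry_out(
  increments=[0.84, 0.515, -0.732, -0.042, 0, 0, 0.818, 0.84, 0.461, -0.767, -0.042, 0, 0, 0.818, 0.84, 0.405, -0.798, -0.042, 0, 0, 0.818, 0.84, 0.347, -0.825, -0.042, 0, 0, 0.818, 0.84, 0.287, -0.848, -0.042, 0, 0, 0.818, 0.84, 0.226, -0.866, -0.042, 0, 0, 0.818, 0.84, 0.228, -0.941, 0, 0, 0, 0, 0.84, 0.228, -0.941, 0, 0, 0, 0, 0.84, 0.228, -0.941, 0, 0, 0, 0, 0.84, 0.228, -0.941, 0, 0, 0, 0, 0.84, 0.228, -0.941, 0, 0, 0, 0, 0.84, 0, 0, 0, 0, 0, 0],
)

```text
time: 31.05
tool_pos: [0.5185, -0.0448, 0.1361]
eef_rot: [[-0.994, -0.108, -0.004], [-0.108, 0.994, 0.0], [0.004, 0.001, -1.0]]
ft_force: [1.2, 0.9, -1.3]
finger_gap: 0.0173
finger_force: 59.0
```

Emit:
carry_out(
  increments=[0.84, 0, 0, 0, 0, 0, 0, 0.84, 0, 0, 0, 0, 0, 0, 0.84, 0, 0, 0, 0, 0, 0],
)

```text
time: 31.42
tool_pos: [0.5201, -0.0417, 0.1382]
eef_rot: [[-0.993, -0.114, -0.0], [-0.114, 0.993, 0.0], [0.0, 0.0, -1.0]]
ft_force: [0.5, -0.6, -2.9]
finger_gap: 0.0172
finger_force: 59.0
```

Run:
```python
from meas import *
s=st();W=shot('wrist','w10');
cv2.imwrite('pics/w10c.png',cv2.resize(W['img'][100:340,170:470,::-1],None,fx=2.5,fy=2.5,interpolation=cv2.INTER_CUBIC))
```

```text
31.43 [ 0.5201 -0.0417  0.1382] yaw -173.45 F [ 0.5 -0.6 -2.9] gap 0.0172 ff 59.0
```

View pics/w10c.png

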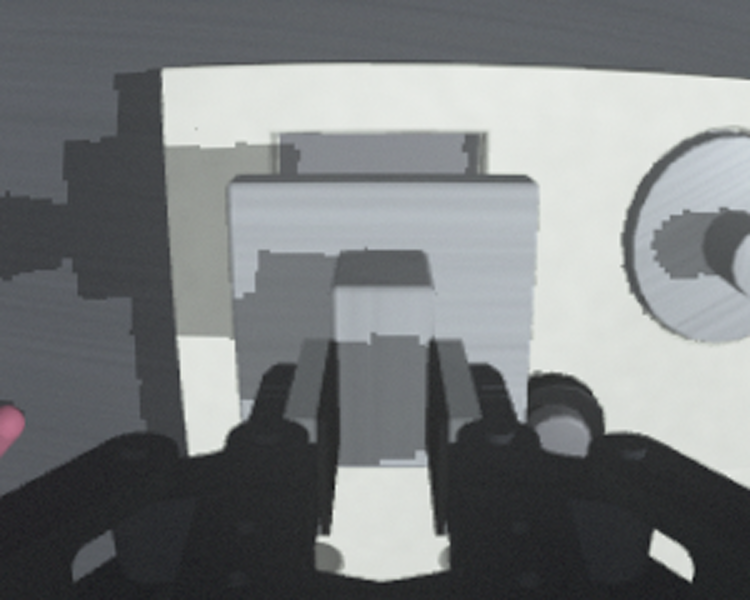

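The plate hangs square to the recess, with its front edge at (262–385, 172). The recess's front edge is at (280–365, 152). I'll compute the offsets from both edges.

Run:
```python
from meas import *
s=st();W=load('w10');g=cv2.cvtColor(W['img'],cv2.COLOR_RGB2GRAY).astype(float)
f=lambda x,y:((x+.5)/2.5-.5+170,(y+.5)/2.5-.5+100)
R=s['eef_rot'];tx,ty=R[:2,0],R[:2,1]
def show(n,a,b,z,half):
    A=onz(W,*f(*a),z,True);B=onz(W,*f(*b),z,True);m=(A+B)/2;d=B-A
    c=m[:2]-half*tx; print(n,'len',np.linalg.norm(d).round(4),'yaw',np.degrees(np.arctan2(d[1],d[0])).round(2),'centre',c.round(4)); return c
zt=s['tool_pos'][2]-.0061+.014
a=show('plate',(231,181),(538,181),zt,.035)
b=show('recess',(273,132),(488,132),.05,.0365)
for c in (a,): print('plate-TCP tool xy',((c-s['tool_pos'][:2])@tx).round(4),((c-s['tool_pos'][:2])@ty).round(4))
# subpixel side edges of plate along row and recess
for v in (180,190):
    print(v,np.round(np.gradient(g[v,255:275])).astype(int),np.round(np.gradient(g[v,375:395])).astype(int))
print(np.round(g[150:160,300]),np.round(g[168:178,320]),np.round(g[158,270:290]),np.round(g[158,355:375]))
```

```text
31.48 [ 0.5202 -0.0418  0.1383] yaw -173.46 F [ 0.1 -0.  -2.3] gap 0.0176 ff 59.0
plate len 0.0681 yaw 96.55 centre [ 0.5181 -0.0416]
recess len 0.0738 yaw 96.53 centre [ 0.5192 -0.0426]
plate-TCP tool xy 0.0021 0.0004
180 [ 0 -1 -1  2 -9 -8 14 20  8  0  0 -1  0  1  0  0 -1  0  2  2] [-1  0  2  0  0  0  0  0  0  6 22 18  2  0  0  0  0  0  0  0]
190 [  2   2   0   0  -3 -10   2  21  12   0   0   1   0   0   0   0   0   0
   0   1] [ 1  0  0  0  0  0  0  0  0  4 20 18  2  0  0  0  0  0  0  0]
[230. 221. 203. 169. 141. 138. 138. 138. 137. 139.] [139. 114.  92.  95. 103. 154. 167. 174. 179. 180.] [154. 154. 155. 154. 155. 154. 154. 139. 127. 115. 120. 132.  96.  97.
  96.  96.  94. 106. 139. 137.] [ 99.  96.  99. 100.  98. 105. 119. 128. 133. 156. 198. 223. 230. 229.
 230. 230. 230. 230. 229. 229.]
```

Emit:
carry_out(
  increments=[0.84, -0.04, -0.015, 0.6, 0, 0, 0, 0.84, 0, 0, 0.6, 0, 0, 0, 0.84, 0, 0, 0.5, 0, 0, 0, 0.84, 0, 0, 0.25, 0, 0, 0, 0.84, 0, 0, 0, 0, 0, 0, 0.84, 0, 0, 0, 0, 0, 0, 0.84, 0, 0, 0, 0, 0, 0],
)

```text
time: 32.35
tool_pos: [0.5227, -0.0432, 0.0616]
eef_rot: [[-0.994, -0.113, 0.002], [-0.113, 0.994, -0.0], [-0.002, -0.001, -1.0]]
ft_force: [-0.1, 0.6, -1.9]
finger_gap: 0.0174
finger_force: 59.0
```

Emit:
carry_out(
  increments=[0.84, 0, 0, 0.06, 0, 0, 0, 0.84, 0, 0, 0.06, 0, 0, 0, 0.84, 0, 0, 0.06, 0, 0, 0, 0.84, 0, 0, 0, 0, 0, 0, 0.84, 0, 0, 0, 0, 0, 0],
)

```text
time: 32.98
tool_pos: [0.5217, -0.0431, 0.0531]
eef_rot: [[-0.994, -0.112, -0.0], [-0.112, 0.994, -0.0], [0.0, 0.0, -1.0]]
ft_force: [0.4, -0.6, -3.0]
finger_gap: 0.0173
finger_force: 59.0
```

Emit:
carry_out(
  increments=[0.84, 0, 0.015, 0.07, 0, 0, 0, 0.84, 0, 0, 0.06, 0, 0, 0, 0.84, 0, 0, 0.05, 0, 0, 0, 0.84, 0, 0, 0, 0, 0, 0, 0.84, 0, 0, 0, 0, 0, 0],
)

```text
time: 33.6
tool_pos: [0.5217, -0.0424, 0.0461]
eef_rot: [[-0.994, -0.113, -0.0], [-0.113, 0.994, 0.0], [0.0, 0.0, -1.0]]
ft_force: [-0.6, -0.1, 0.1]
finger_gap: 0.0173
finger_force: 59.3
```

Emit:
carry_out(
  increments=[0.75, 0, 0, 0, 0, 0, 0, 0.6, 0, 0, 0, 0, 0, 0, 0.55, 0, 0, 0, 0, 0, 0, 0.55, 0, 0, -0.5, 0, 0, 0, 0.55, 0, 0, -1, 0, 0, 0, 0.55, 0, 0, -1, 0, 0, 0, 0.55, 0, 0, -1, 0, 0, 0, 0.55, 0, 0, -1, 0, 0, 0, 0.55, 0, 0, -0.8, 0, 0, 0, 0.55, 0, 0, 0, 0, 0, 0],
)

```text
time: 34.85
tool_pos: [0.5235, -0.0429, 0.2616]
eef_rot: [[-0.994, -0.113, 0.007], [-0.113, 0.994, -0.001], [-0.007, -0.002, -1.0]]
ft_force: [0.5, -0.4, 0.1]
finger_gap: 0.0383
finger_force: 0.0
```

Run:
```python
from plan import *
p=st()['tool_pos'];W=shot('wrist','w11')
plan([(.5595,-.332,.26,DY+np.pi/2,.7,8)])
```

```text
34.85 [ 0.5235 -0.0429  0.2616] yaw -173.54 F [ 0.5 -0.4  0.1] gap 0.0383 ff 0.0
-> [ 0.56  -0.332  0.26 ] 8 rows
  0.7,-0.013,-0.911,-0.002,0,0,0.002, 0.7,-0.013,-0.911,-0.002,0,0,0.002, 0.7,-0.013,-0.911,-0.002,0,0,0.002, 0.7,-0.013,-0.911,-0.002,0,0,0.002, 0.7,-0.013,-0.911,-0.002,0,0,0.002, 0.7,-0.013,-0.911,-0.002,0,0,0.002, 0.7,-0.014,-0.911,-0.002,0,0,0.002, 0.7,-0.014,-0.911,-0.002,0,0,0.002
total 8
```

Emit:
carry_out(
  increments=[0.6, -0.013, -0.911, 0, 0, 0, 0, 0.6, -0.013, -0.911, 0, 0, 0, 0, 0.6, -0.013, -0.911, 0, 0, 0, 0, 0.6, -0.013, -0.911, 0, 0, 0, 0, 0.6, -0.013, -0.911, 0, 0, 0, 0, 0.6, -0.013, -0.911, 0, 0, 0, 0, 0.6, -0.013, -0.911, 0, 0, 0, 0, 0.6, -0.013, -0.911, 0, 0, 0, 0, 0.6, 0, 0, 0, 0, 0, 0, 0.6, 0, 0, 0, 0, 0, 0, 0.6, 0, 0, 0, 0, 0, 0],
)

```text
time: 36.28
tool_pos: [0.5586, -0.3304, 0.258]
eef_rot: [[-0.994, -0.114, -0.0], [-0.114, 0.994, 0.001], [0.0, 0.001, -1.0]]
ft_force: [1.0, -0.7, -0.1]
finger_gap: 0.0344
finger_force: 0.0
```

Run:
```python
from meas import *
s=st();W=shot('wrist','w12')
for n,X in [('++',(.5865,-.2909,.112)),('-+',(.518,-.3032,.112)),('--',(.532,-.374,.112)),('free',(.6009,-.3611,.05))]: print(n,np.round(proj(W,X,True),1))
cv2.imwrite('pics/w12c.png',cv2.resize(W['img'][60:310,160:480,::-1],None,fx=2.4,fy=2.4,interpolation=cv2.INTER_CUBIC))
```

```text
36.27 [ 0.5586 -0.3304  0.258 ] yaw -173.47 F [ 1.  -0.7 -0.1] gap 0.0344 ff 0.0
++ [355.8 210.6]
-+ [353.1 146.6]
-- [284.1 152.3]
free [295.1 201.3]
```

View pics/w12c.png

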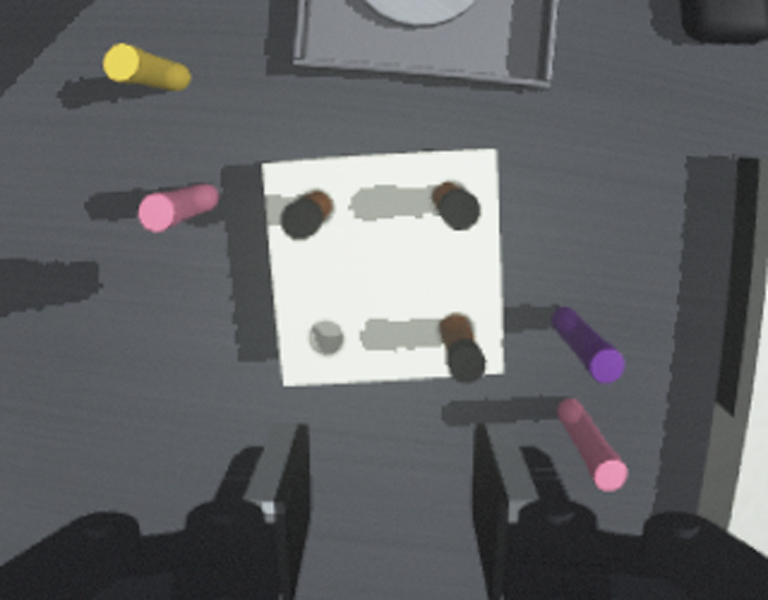

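The three amber tubes show cap tops at crop (467,362), (460,209) and (300,218), with the free hole at (326,337). The pink, purple and yellow look-alikes stand outside the rack. I'll fit the rack's top outline and the caps.

Run:
```python
from meas import *
W=load('w12');g=cv2.cvtColor(W['img'],cv2.COLOR_RGB2GRAY)
f=lambda x,y:np.array([(x+.5)/2.4-.5+160,(y+.5)/2.4-.5+60])
# rack outline: white corners
u,v=f(390,270)
c,a,k=blob(g,u,v,75,lambda c:c>200,4)
k=cv2.convexHull(k.astype(np.float32))[:,0]
P=np.array([onz(W,*q,.05,True) for q in k])[:,:2].astype(np.float32);mr=cv2.minAreaRect(P);print('rack',mr)
for n,X in [('++',(467,362)),('-+',(460,209)),('--',(300,218)),('fr',(326,337))]:
    q=f(*X); cc,aa,kk=blob(g,*q,14,(lambda c:c<70) if n!='fr' else (lambda c:c<215),6)
    z=.05 if n=='fr' else .112
    # cap-top circle: hough-like fit via min enclosing of far half -> manual click and centroid at mid-cap height
    print(n,'click',onz(W,*q,z,True).round(4),'centroid@mid',onz(W,*cc,.05 if n=='fr' else .107,True).round(4),round(aa,1))
C=np.array(mr[0]);
for th in [np.radians(mr[2]%90)]:
    if th>np.pi/4: th-=np.pi/2
    e1=np.array([np.cos(th),np.sin(th)]);e2=np.array([-e1[1],e1[0]]);print('yaw',np.degrees(th),'holes',[(C+.035*(a*e1+b*e2)).round(4) for a,b in((1,1),(-1,1),(-1,-1),(1,-1))])
# two-view check of cap heights (top0 + wrist)
T=load('top0')
for n,q,tp in [('++',(467,362),(418.08,172.81)),('-+',(460,209),(424.75,200.29)),('--',(300,218),(455.9,193.0))]:
    print(n,tri([ray(W,*f(*q),True),ray(T,*tp)])[0].round(4))
```

```text
rack ((0.5595101714134216, -0.33299100399017334), (0.12055376917123795, 0.1204409971833229), 10.06074333190918)
++ click [ 0.5866 -0.2925  0.112 ] centroid@mid [ 0.5871 -0.2929  0.107 ] 202.2
-+ click [ 0.5184 -0.3049  0.112 ] centroid@mid [ 0.5154 -0.3048  0.107 ] 60.3
-- click [ 0.5301 -0.3735  0.112 ] centroid@mid [ 0.5297 -0.3736  0.107 ] 158.6
fr click [ 0.5993 -0.3607  0.05  ] centroid@mid [ 0.5997 -0.3607  0.05  ] 182.4
yaw 10.06074333190918 holes [array([ 0.5879, -0.2924]), array([ 0.5189, -0.3046]), array([ 0.5312, -0.3736]), array([ 0.6001, -0.3613])]
++ [ 0.5879 -0.2909  0.1022]
-+ [ 0.519  -0.3036  0.0983]
-- [ 0.5288 -0.3714  0.1298]
```

Run:
```python
from plan import *
st();Y2=np.radians(186.53)
plan([(.5872,-.2926,.15,Y2,.65,3),(.5872,-.2926,.043,Y2,.65,4)])
```

```text
36.33 [ 0.5587 -0.3304  0.2583] yaw -173.46 F [-0.9 -0.   0.7] gap 0.0343 ff 0.0
-> [ 0.587 -0.293  0.15 ] 3 rows
  3 x 0.65,-0.272,0.286,0.902,0,0,0.001
-> [ 0.587 -0.293  0.043] 4 rows
  4 x 0.65,0,0,0.669,0,0,-0
total 7
```

Emit:
carry_out(
  increments=[0.65, -0.272, 0.286, 0.9, 0, 0, 0, 0.65, -0.272, 0.286, 0.9, 0, 0, 0, 0.65, -0.272, 0.286, 0.9, 0, 0, 0, 0.65, 0, 0, 0, 0, 0, 0, 0.65, 0, 0, 0, 0, 0, 0, 0.65, 0, 0, 0, 0, 0, 0],
)

```text
time: 37.08
tool_pos: [0.5882, -0.2952, 0.1531]
eef_rot: [[-0.994, -0.112, 0.004], [-0.112, 0.994, -0.003], [-0.004, -0.003, -1.0]]
ft_force: [0.1, 0.1, 0.9]
finger_gap: 0.0301
finger_force: 0.0
```

Emit:
carry_out(
  increments=[0.65, 0, 0, 0, 0, 0, 0],
)

```text
time: 37.2
tool_pos: [0.5879, -0.295, 0.1523]
eef_rot: [[-0.994, -0.112, 0.003], [-0.112, 0.994, -0.002], [-0.003, -0.002, -1.0]]
ft_force: [-0.2, 0.4, -0.4]
finger_gap: 0.0302
finger_force: 0.0
```

Emit:
carry_out(
  increments=[0.65, 0.01, 0.06, 0, 0, 0, 0, 0.65, 0, 0, 0.7, 0, 0, 0, 0.65, 0, 0, 0.7, 0, 0, 0, 0.65, 0, 0, 0.7, 0, 0, 0, 0.65, 0, 0, 0.5, 0, 0, 0, 0.65, 0, 0, 0.13, 0, 0, 0, 0.65, 0, 0, 0, 0, 0, 0, 0.65, 0, 0, 0, 0, 0, 0],
)

```text
time: 38.2
tool_pos: [0.5875, -0.2922, 0.0424]
eef_rot: [[-0.994, -0.112, 0.002], [-0.112, 0.994, -0.001], [-0.002, -0.002, -1.0]]
ft_force: [0.0, -0.4, 0.1]
finger_gap: 0.0298
finger_force: 0.0
```

Emit:
carry_out(
  increments=[0.78, 0, 0, 0, 0, 0, 0, 0.78, 0, 0, 0, 0, 0, 0, 0.78, 0, 0, 0, 0, 0, 0],
)

```text
time: 38.58
tool_pos: [0.5867, -0.2916, 0.0411]
eef_rot: [[-0.994, -0.113, 0.0], [-0.113, 0.994, -0.0], [-0.0, -0.0, -1.0]]
ft_force: [0.6, -0.6, -0.1]
finger_gap: 0.0191
finger_force: 0.0
```

Emit:
carry_out(
  increments=[0.8, 0, 0, 0, 0, 0, 0, 0.8, 0, 0, 0, 0, 0, 0, 0.8, 0, 0, 0, 0, 0, 0],
)

```text
time: 38.95
tool_pos: [0.5866, -0.2916, 0.0409]
eef_rot: [[-0.994, -0.113, 0.0], [-0.113, 0.994, -0.0], [-0.0, -0.0, -1.0]]
ft_force: [0.2, 0.4, 1.8]
finger_gap: 0.0172
finger_force: 13.6
```

Emit:
carry_out(
  increments=[0.82, 0, 0, 0, 0, 0, 0, 0.82, 0, 0, 0, 0, 0, 0, 0.82, 0, 0, 0, 0, 0, 0],
)

```text
time: 39.33
tool_pos: [0.5867, -0.2917, 0.041]
eef_rot: [[-0.994, -0.112, 0.0], [-0.112, 0.994, -0.0], [-0.0, -0.0, -1.0]]
ft_force: [0.4, 0.5, 2.5]
finger_gap: 0.016
finger_force: 47.9
```

That reached 48 N, above the 40 N asked. Backing off at once to about 15 N, and I'll use 0.80 for every tube.

Emit:
carry_out(
  increments=[0.8, 0, 0, 0, 0, 0, 0, 0.8, 0, 0, 0, 0, 0, 0],
)

```text
time: 39.58
tool_pos: [0.5866, -0.2916, 0.0409]
eef_rot: [[-0.994, -0.113, 0.0], [-0.113, 0.994, -0.0], [-0.0, -0.0, -1.0]]
ft_force: [0.2, 0.4, 3.0]
finger_gap: 0.0168
finger_force: 20.0
```

Run:
```python
from plan import *
p=st()['tool_pos'];Y2=np.radians(186.5)
plan([(p[0],p[1],.17,Y2,.8,5),(.6488,.0681,.17,Y2,.8,10),(.6488,.0681,.09,Y2,.8,4)])
```

```text
39.58 [ 0.5866 -0.2916  0.0409] yaw -173.54 F [0.2 0.4 3. ] gap 0.0168 ff 20.0
-> [ 0.587 -0.292  0.17 ] 5 rows
  5 x 0.8,0,0,-0.645,0,0,-0.002
-> [0.649 0.068 0.17 ] 10 rows
  10 x 0.8,-0.256,0.876,0,0,0,-0
-> [0.649 0.068 0.09 ] 4 rows
  4 x 0.8,0,0,0.5,0,0,-0
total 19
```

Emit:
carry_out(
  increments=[0.8, 0, 0, -0.3, 0, 0, 0, 0.8, 0, 0, -0.7, 0, 0, 0, 0.8, 0, 0, -0.8, 0, 0, 0, 0.8, 0, 0, -0.8, 0, 0, 0, 0.8, 0, 0, -0.65, 0, 0, 0, 0.8, 0, 0, 0, 0, 0, 0],
)

```text
time: 40.33
tool_pos: [0.588, -0.2924, 0.1743]
eef_rot: [[-0.994, -0.113, 0.005], [-0.113, 0.994, -0.003], [-0.005, -0.004, -1.0]]
ft_force: [0.3, 0.2, -1.7]
finger_gap: 0.0172
finger_force: 20.0
```

Emit:
carry_out(
  increments=[0.8, -0.256, 0.876, 0, 0, 0, 0, 0.8, -0.256, 0.876, 0, 0, 0, 0, 0.8, -0.256, 0.876, 0, 0, 0, 0, 0.8, -0.256, 0.876, 0, 0, 0, 0, 0.8, -0.256, 0.876, 0, 0, 0, 0, 0.8, -0.256, 0.876, 0, 0, 0, 0, 0.8, -0.256, 0.876, 0, 0, 0, 0, 0.8, -0.256, 0.876, 0, 0, 0, 0, 0.8, -0.256, 0.876, 0, 0, 0, 0, 0.8, -0.256, 0.876, 0, 0, 0, 0, 0.8, 0, 0, 0, 0, 0, 0, 0.8, 0, 0, 0, 0, 0, 0],
)

```text
time: 41.82
tool_pos: [0.6481, 0.0679, 0.1692]
eef_rot: [[-0.994, -0.113, -0.003], [-0.113, 0.994, -0.001], [0.003, -0.0, -1.0]]
ft_force: [0.2, -0.2, -1.0]
finger_gap: 0.0172
finger_force: 19.9
```

Emit:
carry_out(
  increments=[0.8, 0, 0, 0, 0, 0, 0, 0.8, 0, 0, 0.6, 0, 0, 0, 0.8, 0, 0, 0.6, 0, 0, 0, 0.8, 0, 0, 0.6, 0, 0, 0, 0.8, 0, 0, 0.15, 0, 0, 0, 0.8, 0, 0, 0, 0, 0, 0, 0.8, 0, 0, 0, 0, 0, 0, 0.8, 0, 0, 0, 0, 0, 0],
)

```text
time: 42.82
tool_pos: [0.6498, 0.068, 0.0943]
eef_rot: [[-0.994, -0.112, 0.003], [-0.112, 0.994, 0.0], [-0.003, -0.0, -1.0]]
ft_force: [0.4, -0.4, -0.6]
finger_gap: 0.0176
finger_force: 19.9
```

Run:
```python
from plan import *
s=st();W=shot('wrist','w13');S=shot('scene','s13')
a=cv2.resize(W['img'][120:320,230:430,::-1],None,fx=2,fy=2);b=cv2.resize(S['img'][130:230,310:410,::-1],None,fx=4,fy=4,interpolation=cv2.INTER_CUBIC)
cv2.imwrite('pics/w13c.png',np.hstack([a,b]))
plan([(.6488,.0681,s['tool_pos'][2],np.radians(186.5),.8,1)])
```

```text
42.83 [0.6498 0.068  0.0943] yaw -173.55 F [ 0.4 -0.4 -0.6] gap 0.0176 ff 19.9
-> [0.649 0.068 0.094] 1 rows
  1 x 0.8,0.017,0,-0.014,0,0,-0.007
total 1
```

View pics/w13c.png

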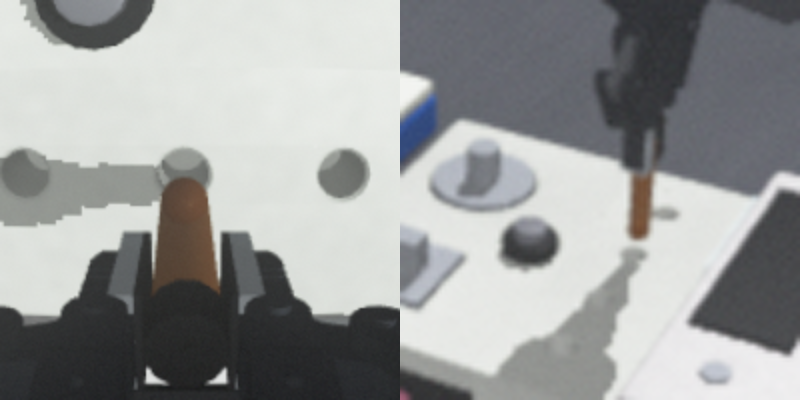

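The tube hangs upright just above hole 2, with the hole visible right below its tip, and the plate and disc sit flush. Lowering it now.

Emit:
carry_out(
  increments=[0.8, 0.012, 0, 0, 0, 0, 0, 0.8, 0, 0, 0.15, 0, 0, 0, 0.8, 0, 0, 0.15, 0, 0, 0, 0.8, 0, 0, 0.15, 0, 0, 0, 0.8, 0, 0, 0.15, 0, 0, 0, 0.8, 0, 0, 0, 0, 0, 0, 0.8, 0, 0, 0, 0, 0, 0],
)

```text
time: 43.8
tool_pos: [0.6484, 0.0681, 0.0688]
eef_rot: [[-0.994, -0.113, 0.0], [-0.113, 0.994, 0.0], [-0.0, -0.0, -1.0]]
ft_force: [0.3, -0.2, -0.5]
finger_gap: 0.0173
finger_force: 19.9
```

Emit:
carry_out(
  increments=[0.8, 0, 0, 0, 0, 0, 0],
)

```text
time: 43.92
tool_pos: [0.6487, 0.0681, 0.0692]
eef_rot: [[-0.994, -0.112, 0.001], [-0.112, 0.994, -0.0], [-0.001, -0.0, -1.0]]
ft_force: [-0.0, 0.3, -0.0]
finger_gap: 0.0169
finger_force: 19.9
```

Emit:
carry_out(
  increments=[0.8, 0, 0, 0.2, 0, 0, 0, 0.8, 0, 0, 0.2, 0, 0, 0, 0.8, 0, 0, 0.2, 0, 0, 0, 0.8, 0, 0, 0.08, 0, 0, 0, 0.8, 0, 0, 0, 0, 0, 0, 0.8, 0, 0, 0, 0, 0, 0],
)

```text
time: 44.68
tool_pos: [0.6485, 0.0681, 0.0417]
eef_rot: [[-0.994, -0.113, 0.0], [-0.113, 0.994, -0.0], [-0.0, -0.0, -1.0]]
ft_force: [0.5, 0.5, -0.3]
finger_gap: 0.0172
finger_force: 20.0
```

Emit:
carry_out(
  increments=[0.75, 0, 0, 0, 0, 0, 0, 0.7, 0, 0, 0, 0, 0, 0, 0.65, 0, 0, 0, 0, 0, 0, 0.65, 0, 0, -0.5, 0, 0, 0, 0.65, 0, 0, -1, 0, 0, 0, 0.65, 0, 0, -1, 0, 0, 0, 0.65, 0, 0, -0.9, 0, 0, 0, 0.65, 0, 0, 0, 0, 0, 0],
)

```text
time: 45.68
tool_pos: [0.6509, 0.0681, 0.1826]
eef_rot: [[-0.994, -0.113, 0.009], [-0.113, 0.994, 0.0], [-0.009, -0.001, -1.0]]
ft_force: [0.4, -0.2, 0.1]
finger_gap: 0.0299
finger_force: 0.0
```

Run:
```python
from plan import *
p=st()['tool_pos'];Y2=np.radians(186.5)
plan([(.5187,-.3047,.17,Y2,.65,10)])
```

```text
45.67 [0.6509 0.0681 0.1826] yaw -173.54 F [ 0.4 -0.2  0.1] gap 0.0299 ff 0.0
-> [ 0.519 -0.305  0.17 ] 10 rows
  10 x 0.65,0.433,-0.889,0.031,0,0,-0.001
total 10
```

Emit:
carry_out(
  increments=[0.65, 0.428, -0.889, 0.02, 0, 0, 0, 0.65, 0.428, -0.889, 0.02, 0, 0, 0, 0.65, 0.428, -0.889, 0.02, 0, 0, 0, 0.65, 0.428, -0.889, 0.02, 0, 0, 0, 0.65, 0.428, -0.889, 0.02, 0, 0, 0, 0.65, 0.428, -0.889, 0.02, 0, 0, 0, 0.65, 0.428, -0.889, 0.02, 0, 0, 0, 0.65, 0.428, -0.889, 0.02, 0, 0, 0, 0.65, 0.428, -0.889, 0.02, 0, 0, 0, 0.65, 0.428, -0.889, 0.02, 0, 0, 0, 0.65, 0, 0, 0, 0, 0, 0, 0.65, 0, 0, 0, 0, 0, 0],
)

```text
time: 47.18
tool_pos: [0.5179, -0.3039, 0.1684]
eef_rot: [[-0.994, -0.112, -0.001], [-0.112, 0.994, 0.002], [0.001, 0.002, -1.0]]
ft_force: [0.0, 0.5, -0.2]
finger_gap: 0.0299
finger_force: 0.0
```

Emit:
carry_out(
  increments=[0.65, 0, 0, 0, 0, 0, 0, 0.65, 0, 0, 0, 0, 0, 0],
)

```text
time: 47.42
tool_pos: [0.5187, -0.3035, 0.1696]
eef_rot: [[-0.993, -0.114, 0.0], [-0.114, 0.993, 0.0], [-0.0, 0.0, -1.0]]
ft_force: [0.1, -0.2, 0.6]
finger_gap: 0.0303
finger_force: 0.0
```

Run:
```python
from meas import *
s=st();W=shot('wrist','w14')
Y2=np.radians(186.5);plan([(.5187,-.3047,.041,Y2,.65,5)])
# plate/disc check in top view: where is tube cap in hole2?
T=shot('top','t14');gt=cv2.cvtColor(T['img'],cv2.COLOR_RGB2GRAY)
u,v=proj(T,(.6488,.0681,.112));c,a,k=blob(gt,u,v,6,lambda c:c<60);print('cap',(round(u,1),round(v,1)),c.round(1),onz(T,*c,.106).round(4))
```

```text
47.42 [ 0.5187 -0.3035  0.1696] yaw -173.45 F [ 0.1 -0.2  0.6] gap 0.0303 ff 0.0
-> [ 0.519 -0.305  0.041] 5 rows
  5 x 0.65,0.001,-0.005,0.643,0,0,0.002
total 5
cap (np.float64(270.7), np.float64(150.0)) [271.6 151.7] [0.6461 0.0665 0.106 ]
```

Emit:
carry_out(
  increments=[0.65, 0, -0.027, 0.7, 0, 0, 0, 0.65, 0, 0, 0.7, 0, 0, 0, 0.65, 0, 0, 0.7, 0, 0, 0, 0.65, 0, 0, 0.7, 0, 0, 0, 0.65, 0, 0, 0.4, 0, 0, 0, 0.65, 0, 0, 0, 0, 0, 0, 0.65, 0, 0, 0, 0, 0, 0, 0.76, 0, 0, 0, 0, 0, 0, 0.8, 0, 0, 0, 0, 0, 0, 0.8, 0, 0, 0, 0, 0, 0, 0.8, 0, 0, 0, 0, 0, 0],
)

```text
time: 48.9
tool_pos: [0.5193, -0.3063, 0.043]
eef_rot: [[-0.994, -0.112, 0.002], [-0.112, 0.994, -0.002], [-0.002, -0.002, -1.0]]
ft_force: [0.1, 0.5, 6.0]
finger_gap: 0.0176
finger_force: 14.6
```

Run:
```python
from plan import *
p=st()['tool_pos'];Y2=np.radians(186.5)
plan([(p[0],p[1],.172,Y2,.8,5),(.6557,.0087,.172,Y2,.8,10)])
```

```text
48.9 [ 0.5193 -0.3063  0.043 ] yaw -173.54 F [0.1 0.5 6. ] gap 0.0176 ff 14.6
-> [ 0.519 -0.306  0.172] 5 rows
  5 x 0.8,0,0,-0.645,0,0,-0.002
-> [0.656 0.009 0.172] 10 rows
  10 x 0.8,-0.428,0.744,0,0,0,-0
total 15
```

Emit:
carry_out(
  increments=[0.8, 0, 0, -0.3, 0, 0, 0, 0.8, 0, 0, -0.7, 0, 0, 0, 0.8, 0, 0, -0.8, 0, 0, 0, 0.8, 0, 0, -0.8, 0, 0, 0, 0.8, 0, 0, -0.65, 0, 0, 0, 0.8, 0, 0, 0, 0, 0, 0],
)

```text
time: 49.65
tool_pos: [0.5196, -0.3065, 0.1743]
eef_rot: [[-0.994, -0.113, 0.004], [-0.113, 0.994, -0.003], [-0.003, -0.003, -1.0]]
ft_force: [0.1, -0.3, -0.2]
finger_gap: 0.0174
finger_force: 14.5
```

Emit:
carry_out(
  increments=[0.8, -0.428, 0.744, 0, 0, 0, 0, 0.8, -0.428, 0.744, 0, 0, 0, 0, 0.8, -0.428, 0.744, 0, 0, 0, 0, 0.8, -0.428, 0.744, 0, 0, 0, 0, 0.8, -0.428, 0.744, 0, 0, 0, 0, 0.8, -0.428, 0.744, 0, 0, 0, 0, 0.8, -0.428, 0.744, 0, 0, 0, 0, 0.8, -0.428, 0.744, 0, 0, 0, 0, 0.8, -0.428, 0.744, 0, 0, 0, 0, 0.8, -0.428, 0.744, 0, 0, 0, 0, 0.8, 0, 0, 0, 0, 0, 0, 0.8, 0, 0, 0, 0, 0, 0],
)

```text
time: 51.15
tool_pos: [0.6541, 0.0091, 0.1698]
eef_rot: [[-0.994, -0.113, -0.003], [-0.113, 0.994, -0.0], [0.003, -0.0, -1.0]]
ft_force: [0.5, -1.0, -0.4]
finger_gap: 0.0176
finger_force: 14.5
```

Emit:
carry_out(
  increments=[0.8, 0, 0, 0, 0, 0, 0, 0.8, 0, 0, 0.6, 0, 0, 0, 0.8, 0, 0, 0.6, 0, 0, 0, 0.8, 0, 0, 0.6, 0, 0, 0, 0.8, 0, 0, 0.15, 0, 0, 0, 0.8, 0, 0, 0, 0, 0, 0, 0.8, 0, 0, 0, 0, 0, 0, 0.8, 0, 0, 0, 0, 0, 0, 0.8, 0, 0, 0, 0, 0, 0],
)

```text
time: 52.28
tool_pos: [0.6556, 0.0094, 0.0945]
eef_rot: [[-0.994, -0.113, 0.001], [-0.113, 0.994, -0.0], [-0.001, -0.0, -1.0]]
ft_force: [0.0, -0.8, 0.3]
finger_gap: 0.0175
finger_force: 14.5
```

```bash
cat > tip.py <<'E'
from meas import *
def tip(name,hole):
    """tube tip pixel (amber mask, uppermost part) in wrist view vs hole"""
    s=st();W=shot('wrist',name);h=cv2.cvtColor(W['img'],cv2.COLOR_RGB2HSV)
    m=((h[...,0]<20)&(h[...,1]>110)).astype(np.uint8);m[:,:280]=0;m[:,370:]=0
    n,l,stt,cc=cv2.connectedComponentsWithStats(m);i=1+np.argmax(stt[1:,4]);ys,xs=np.where(l==i)
    y0=ys.min();row=xs[(ys>y0+6)&(ys<y0+14)];u=(row.min()+row.max())/2
    z=s['tool_pos'][2]-.033+.008
    # axis ray at ~10px below tip -> plane; tip front sits ~8 mm toward camera (-> tool x)
    P=onz(W,u,y0,z,True); R=s['eef_rot']; d=P[:2]-s['tool_pos'][:2]
    print('tip px',u,y0,'tip front edge rel TCP tool xy',(d@R[:2,0]).round(4),(d@R[:2,1]).round(4),'hole px',np.round(proj(W,(*hole,.05),True),1))
E
python3 - <<'E'
from tip import *
tip('w15',(.6557,.0087))
plan([(.6557,.0087,.07,np.radians(186.5),.8,3)])
E
```

```text
52.27 [0.6556 0.0094 0.0945] yaw -173.54 F [ 0.  -0.8  0.3] gap 0.0175 ff 14.5
tip px 333.5 232 tip front edge rel TCP tool xy -0.0108 0.0073 hole px [322.  209.1]
-> [0.656 0.009 0.07 ] 3 rows
  3 x 0.8,-0.002,-0.006,0.202,0,0,-0.002
total 3
```

Run:
```python
from meas import *
for n in('w13','w15'):
    W=load(n);h=cv2.cvtColor(W['img'],cv2.COLOR_RGB2HSV).astype(int);I=W['img'].astype(int)
    m=(I[...,0]-I[...,2]>35)&(I[...,0]>60)
    for v in range(204,264,6):
        x=np.where(m[v,270:380])[0]+270
        print(n,v,(x.min(),x.max(),len(x)) if len(x) else None,I[v,323].tolist())
```

```text
w13 204 None [142, 145, 141]
w13 210 (np.int64(326), np.int64(326), 1) [94, 74, 62]
w13 216 (np.int64(319), np.int64(332), 13) [99, 75, 59]
w13 222 (np.int64(318), np.int64(333), 16) [104, 78, 62]
w13 228 (np.int64(320), np.int64(334), 15) [99, 74, 58]
w13 234 (np.int64(326), np.int64(334), 9) [91, 74, 58]
w13 240 (np.int64(325), np.int64(335), 11) [92, 73, 58]
w13 246 (np.int64(326), np.int64(336), 11) [93, 74, 59]
w13 252 (np.int64(325), np.int64(337), 13) [90, 72, 56]
w13 258 (np.int64(321), np.int64(337), 15) [88, 68, 53]
w15 204 None [138, 140, 134]
w15 210 (np.int64(325), np.int64(333), 9) [90, 72, 59]
w15 216 (np.int64(322), np.int64(335), 14) [95, 73, 55]
w15 222 (np.int64(322), np.int64(336), 15) [96, 71, 57]
w15 228 (np.int64(326), np.int64(336), 11) [87, 67, 55]
w15 234 (np.int64(326), np.int64(337), 12) [89, 70, 57]
w15 240 (np.int64(326), np.int64(337), 12) [88, 69, 54]
w15 246 (np.int64(325), np.int64(338), 14) [87, 70, 53]
w15 252 (np.int64(323), np.int64(339), 16) [87, 67, 51]
w15 258 (np.int64(336), np.int64(339), 4) [47, 47, 46]
```

The tube leans slightly: its tip is about 2 mm to +y of the grip, because the grip was 1.6 mm off in y. I'll shift to suit and lower while watching the force.

Emit:
carry_out(
  increments=[0.8, 0, -0.05, 0, 0, 0, 0, 0.8, 0, 0, 0.15, 0, 0, 0, 0.8, 0, 0, 0.15, 0, 0, 0, 0.8, 0, 0, 0.15, 0, 0, 0, 0.8, 0, 0, 0.15, 0, 0, 0, 0.8, 0, 0, 0, 0, 0, 0, 0.8, 0, 0, 0, 0, 0, 0, 0.8, 0, 0, 0, 0, 0, 0],
)

```text
time: 53.32
tool_pos: [0.6555, 0.0075, 0.07]
eef_rot: [[-0.994, -0.113, 0.001], [-0.113, 0.994, 0.0], [-0.001, -0.0, -1.0]]
ft_force: [-0.3, -0.2, -0.2]
finger_gap: 0.0176
finger_force: 14.5
```

Emit:
carry_out(
  increments=[0.8, 0, 0, 0.2, 0, 0, 0, 0.8, 0, 0, 0.2, 0, 0, 0, 0.8, 0, 0, 0.2, 0, 0, 0, 0.8, 0, 0, 0.06, 0, 0, 0, 0.8, 0, 0, 0, 0, 0, 0, 0.8, 0, 0, 0, 0, 0, 0],
)

```text
time: 54.08
tool_pos: [0.6553, 0.0074, 0.0433]
eef_rot: [[-0.994, -0.113, 0.0], [-0.113, 0.994, -0.0], [-0.0, -0.0, -1.0]]
ft_force: [0.1, 0.2, 1.1]
finger_gap: 0.0176
finger_force: 14.6
```

Emit:
carry_out(
  increments=[0.75, 0, 0, 0, 0, 0, 0, 0.7, 0, 0, 0, 0, 0, 0, 0.65, 0, 0, 0, 0, 0, 0, 0.65, 0, 0, -0.5, 0, 0, 0, 0.65, 0, 0, -1, 0, 0, 0, 0.65, 0, 0, -1, 0, 0, 0, 0.65, 0, 0, -0.9, 0, 0, 0, 0.65, 0, 0, 0, 0, 0, 0, 0.65, 0, 0, 0, 0, 0, 0, 0.65, 0, 0, 0, 0, 0, 0],
)

```text
time: 55.32
tool_pos: [0.6542, 0.0075, 0.1768]
eef_rot: [[-0.994, -0.112, -0.004], [-0.112, 0.994, 0.0], [0.004, 0.001, -1.0]]
ft_force: [0.2, 0.1, 0.0]
finger_gap: 0.03
finger_force: 0.0
```

Run:
```python
from plan import *
p=st()['tool_pos'];Y2=np.radians(186.5)
plan([(.5307,-.3736,.17,Y2,.65,11)])
```

```text
55.33 [0.6542 0.0075 0.1768] yaw -173.54 F [0.2 0.1 0. ] gap 0.03 ff 0.0
-> [ 0.531 -0.374  0.17 ] 11 rows
  11 x 0.65,0.376,-0.829,0.016,0,0,-0.001
total 11
```

Emit:
carry_out(
  increments=[0.65, 0.378, -0.829, 0.016, 0, 0, 0, 0.65, 0.378, -0.829, 0.016, 0, 0, 0, 0.65, 0.378, -0.829, 0.016, 0, 0, 0, 0.65, 0.378, -0.829, 0.016, 0, 0, 0, 0.65, 0.378, -0.829, 0.016, 0, 0, 0, 0.65, 0.378, -0.829, 0.016, 0, 0, 0, 0.65, 0.378, -0.829, 0.016, 0, 0, 0, 0.65, 0.378, -0.829, 0.016, 0, 0, 0, 0.65, 0.378, -0.829, 0.016, 0, 0, 0, 0.65, 0.378, -0.829, 0.016, 0, 0, 0, 0.65, 0.378, -0.829, 0.016, 0, 0, 0, 0.65, 0, 0, 0, 0, 0, 0],
)

```text
time: 56.82
tool_pos: [0.529, -0.3757, 0.1696]
eef_rot: [[-0.994, -0.109, -0.003], [-0.109, 0.994, 0.002], [0.003, 0.002, -1.0]]
ft_force: [1.0, 0.7, -0.1]
finger_gap: 0.0297
finger_force: 0.0
```

Emit:
carry_out(
  increments=[0.65, 0, 0, 0, 0, 0, 0, 0.65, 0, 0, 0, 0, 0, 0, 0.65, 0, 0, 0, 0, 0, 0, 0.65, 0, 0, 0.6, 0, 0, 0, 0.65, 0, 0, 0.6, 0, 0, 0, 0.65, 0, 0, 0, 0, 0, 0, 0.65, 0, 0, 0, 0, 0, 0, 0.65, 0, 0, 0, 0, 0, 0],
)

```text
time: 57.82
tool_pos: [0.5319, -0.3743, 0.126]
eef_rot: [[-0.994, -0.113, 0.002], [-0.113, 0.994, -0.002], [-0.002, -0.002, -1.0]]
ft_force: [0.3, 1.2, -0.3]
finger_gap: 0.0299
finger_force: 0.0
```

Emit:
carry_out(
  increments=[0.65, 0, 0, 0.6, 0, 0, 0, 0.65, 0, 0, 0.6, 0, 0, 0, 0.65, 0, 0, 0.6, 0, 0, 0, 0.65, 0, 0, 0.25, 0, 0, 0, 0.65, 0, 0, 0, 0, 0, 0, 0.65, 0, 0, 0, 0, 0, 0, 0.65, 0, 0, 0, 0, 0, 0, 0.65, 0, 0, 0, 0, 0, 0],
)

```text
time: 58.82
tool_pos: [0.5315, -0.3742, 0.0431]
eef_rot: [[-0.994, -0.113, 0.001], [-0.113, 0.994, -0.001], [-0.001, -0.001, -1.0]]
ft_force: [0.2, -0.2, -0.4]
finger_gap: 0.0301
finger_force: 0.0
```

Emit:
carry_out(
  increments=[0.65, 0.012, 0.012, 0, 0, 0, 0, 0.7, 0, 0, 0, 0, 0, 0, 0.76, 0, 0, 0, 0, 0, 0, 0.8, 0, 0, 0, 0, 0, 0, 0.8, 0, 0, 0, 0, 0, 0, 0.8, 0, 0, 0, 0, 0, 0],
)

```text
time: 59.58
tool_pos: [0.5305, -0.3733, 0.0421]
eef_rot: [[-0.994, -0.113, -0.0], [-0.113, 0.994, 0.0], [0.0, 0.0, -1.0]]
ft_force: [-0.2, -0.3, -0.1]
finger_gap: 0.0172
finger_force: 14.0
```

Emit:
carry_out(
  increments=[0.8, 0, 0, -0.3, 0, 0, 0, 0.8, 0, 0, -0.7, 0, 0, 0, 0.8, 0, 0, -0.8, 0, 0, 0, 0.8, 0, 0, -0.8, 0, 0, 0, 0.8, 0, 0, -0.65, 0, 0, 0, 0.8, 0, 0, 0, 0, 0, 0, 0.8, 0, 0, 0, 0, 0, 0, 0.8, 0, 0, 0, 0, 0, 0],
)

```text
time: 60.58
tool_pos: [0.5297, -0.3727, 0.17]
eef_rot: [[-0.994, -0.112, -0.003], [-0.112, 0.994, 0.002], [0.002, 0.003, -1.0]]
ft_force: [0.0, -0.1, 0.0]
finger_gap: 0.0173
finger_force: 14.1
```

Run:
```python
from plan import *
p=st()['tool_pos'];Y2=np.radians(186.5)
plan([(.6623,-.0514,.172,Y2,.8,10)])
```

```text
60.58 [ 0.5297 -0.3727  0.17  ] yaw -173.54 F [ 0.  -0.1  0. ] gap 0.0173 ff 14.1
-> [ 0.662 -0.051  0.172] 10 rows
  10 x 0.8,-0.42,0.761,-0.005,0,0,-0.001
total 10
```

Emit:
carry_out(
  increments=[0.8, -0.418, 0.76, 0, 0, 0, 0, 0.8, -0.418, 0.76, 0, 0, 0, 0, 0.8, -0.418, 0.76, 0, 0, 0, 0, 0.8, -0.418, 0.76, 0, 0, 0, 0, 0.8, -0.418, 0.76, 0, 0, 0, 0, 0.8, -0.418, 0.76, 0, 0, 0, 0, 0.8, -0.418, 0.76, 0, 0, 0, 0, 0.8, -0.418, 0.76, 0, 0, 0, 0, 0.8, -0.418, 0.76, 0, 0, 0, 0, 0.8, -0.418, 0.76, 0, 0, 0, 0, 0.8, 0, 0, 0, 0, 0, 0, 0.8, 0, 0, 0, 0, 0, 0],
)

```text
time: 62.08
tool_pos: [0.6617, -0.0527, 0.1709]
eef_rot: [[-0.994, -0.113, -0.002], [-0.113, 0.994, -0.0], [0.002, -0.0, -1.0]]
ft_force: [0.7, 0.5, 0.2]
finger_gap: 0.0172
finger_force: 14.1
```

Emit:
carry_out(
  increments=[0.8, 0, 0, 0, 0, 0, 0, 0.8, 0, 0, 0.6, 0, 0, 0, 0.8, 0, 0, 0.6, 0, 0, 0, 0.8, 0, 0, 0.6, 0, 0, 0, 0.8, 0, 0, 0.12, 0, 0, 0, 0.8, 0, 0, 0, 0, 0, 0, 0.8, 0, 0, 0, 0, 0, 0, 0.8, 0, 0, 0, 0, 0, 0, 0.8, 0, 0, 0, 0, 0, 0],
)

```text
time: 63.2
tool_pos: [0.6629, -0.0525, 0.0962]
eef_rot: [[-0.994, -0.113, 0.001], [-0.113, 0.994, -0.0], [-0.001, -0.0, -1.0]]
ft_force: [-0.5, -0.3, -0.2]
finger_gap: 0.0177
finger_force: 14.1
```

Run:
```python
from meas import *
s=st();W=shot('wrist','w16');I=W['img'].astype(int);m=(I[...,0]-I[...,2]>35)&(I[...,0]>60)
for v in (210,216,222,228):
    x=np.where(m[v,270:380])[0]+270; print(v,(x.min(),x.max()) if len(x) else None)
print(proj(W,(.6623,-.0514,.05),True)); plan([(.6623,-.0514,.07,np.radians(186.5),.8,3)])
```

```text
63.2 [ 0.6629 -0.0525  0.0962] yaw -173.54 F [-0.5 -0.3 -0.2] gap 0.0177 ff 14.1
210 (np.int64(325), np.int64(329))
216 (np.int64(320), np.int64(333))
222 (np.int64(318), np.int64(334))
228 (np.int64(321), np.int64(334))
(np.float64(324.46986606147357), np.float64(207.6543249907978))
-> [ 0.662 -0.051  0.07 ] 3 rows
  3 x 0.8,0.003,0.009,0.216,0,0,-0.002
total 3
```

Emit:
carry_out(
  increments=[0.8, 0.01, 0.026, 0, 0, 0, 0, 0.8, 0, 0, 0.16, 0, 0, 0, 0.8, 0, 0, 0.16, 0, 0, 0, 0.8, 0, 0, 0.16, 0, 0, 0, 0.8, 0, 0, 0.16, 0, 0, 0, 0.8, 0, 0, 0, 0, 0, 0, 0.8, 0, 0, 0, 0, 0, 0, 0.8, 0, 0, 0, 0, 0, 0],
)

```text
time: 64.25
tool_pos: [0.6622, -0.0515, 0.0702]
eef_rot: [[-0.994, -0.113, 0.001], [-0.113, 0.994, -0.0], [-0.001, -0.0, -1.0]]
ft_force: [0.4, 0.2, 0.1]
finger_gap: 0.0175
finger_force: 14.1
```

Emit:
carry_out(
  increments=[0.8, 0, 0, 0.2, 0, 0, 0, 0.8, 0, 0, 0.2, 0, 0, 0, 0.8, 0, 0, 0.2, 0, 0, 0, 0.8, 0, 0, 0.1, 0, 0, 0, 0.8, 0, 0, 0, 0, 0, 0, 0.8, 0, 0, 0, 0, 0, 0],
)

```text
time: 65.0
tool_pos: [0.662, -0.0514, 0.042]
eef_rot: [[-0.994, -0.113, 0.0], [-0.113, 0.994, 0.0], [-0.0, 0.0, -1.0]]
ft_force: [-0.5, 0.6, 1.5]
finger_gap: 0.0174
finger_force: 14.1
```

Emit:
carry_out(
  increments=[0.75, 0, 0, 0, 0, 0, 0, 0.7, 0, 0, 0, 0, 0, 0, 0.65, 0, 0, 0, 0, 0, 0, 0.65, 0, 0, -0.5, 0, 0, 0, 0.65, 0, 0, -1, 0, 0, 0, 0.65, 0, 0, -1, 0, 0, 0, 0.65, 0, 0, -1, 0, 0, 0, 0.65, 0, 0, -1, 0, 0, 0, 0.65, 0, 0, -0.6, 0, 0, 0, 0.65, 0, 0, 0, 0, 0, 0, 0.65, 0, 0, 0, 0, 0, 0],
)

```text
time: 66.38
tool_pos: [0.6617, -0.0514, 0.2442]
eef_rot: [[-0.994, -0.112, -0.002], [-0.112, 0.994, 0.0], [0.002, 0.001, -1.0]]
ft_force: [-1.3, 0.8, -1.1]
finger_gap: 0.0301
finger_force: 0.0
```

Run:
```python
from plan import *
p=st()['tool_pos'];Y2=np.radians(186.5)
plan([(.5835,.0302,.24,Y2,1,4)])
```

```text
66.38 [ 0.6617 -0.0514  0.2442] yaw -173.54 F [-1.3  0.8 -1.1] gap 0.0301 ff 0.0
-> [0.584 0.03  0.24 ] 4 rows
  4 x 1,0.428,0.562,0.026,0,0,-0.002
total 4
```

Emit:
carry_out(
  increments=[1, 0.428, 0.562, 0, 0, 0, 0, 1, 0.428, 0.562, 0, 0, 0, 0, 1, 0.428, 0.562, 0, 0, 0, 0, 1, 0.428, 0.562, 0, 0, 0, 0, 1, 0, 0, 0.5, 0, 0, 0, 1, 0, 0, 0.5, 0, 0, 0, 1, 0, 0, 0, 0, 0, 0, 1, 0, 0, 0, 0, 0, 0, 1, 0, 0, 0, 0, 0, 0],
)

```text
time: 67.5
tool_pos: [0.5842, 0.0301, 0.2065]
eef_rot: [[-0.994, -0.112, 0.001], [-0.112, 0.994, -0.0], [-0.001, -0.0, -1.0]]
ft_force: [0.1, -0.6, -0.4]
finger_gap: 0.0001
finger_force: 0.0
```

Run:
```python
from meas import *
s=st();W=shot('wrist','w17');S=shot('scene','s17');T=shot('top','t17')
gw,gs,gt=[cv2.cvtColor(d['img'],cv2.COLOR_RGB2GRAY) for d in(W,S,T)]
def b(n,g,d,X,R,cond,z,fish=False):
    try:
        u,v=proj(d,X,fish);c,a,k=blob(g,u,v,R,cond,4);print(n,np.round((u,v),1),c.round(1),round(a,1),onz(d,*c,z,fish).round(4))
    except Exception as e: print(n,'x',np.round((u,v),1))
for i,h in enumerate([(.6623,-.0514),(.6557,.0087),(.6488,.0681)]):
    b('cap scene h%d'%i,gs,S,(*h,.104),9,lambda c:c<75,.104)
    b('cap top h%d'%i,gt,T,(*h,.104),9,lambda c:c<60,.104)
el=None
for n,X,t in [('disc',(.5055,.087,.054),212),('plate',(.52,-.042,.054),212)]:
    u,v=proj(W,X,True);print(n,np.round((u,v),1))
    try:
        c,a,k=blob(gw,u,v-20,60,lambda c:c<t,4);P=np.array([onz(W,*q,.052,True) for q in cv2.convexHull(k.astype(np.float32))[:,0]])[:,:2].astype(np.float32);print(cv2.minAreaRect(P))
    except Exception as e: print('x')
# button
for n,a in [('btn top',(.584,.03,.065))]:
    print(np.round(proj(W,a,True),1),np.round(proj(S,a),1),np.round(proj(T,a),1))
# heights: hub/bar top centres in scene: bright grey
R2=[rk for rk in []]
I=W['img'];cv2.imwrite('pics/w17.png',I[:,:,::-1])
rack=[(.5879,-.2924),(.5189,-.3046),(.5312,-.3736)]
print('rack gray top',[int(gt[int(round(proj(T,(*p,.1))[1])),int(round(proj(T,(*p,.1))[0]))]) for p in rack])
```

```text
67.5 [0.5842 0.0301 0.2065] yaw -173.55 F [ 0.1 -0.6 -0.4] gap 0.0001 ff 0.0
cap scene h0 [351.1 199.2] [351.5 200.5] 26.6 [ 0.6664 -0.0557  0.104 ]
cap top h0 [319.7 144.6] [320.2 146.2] 41.0 [ 0.6581 -0.0526  0.104 ]
cap scene h1 [360.7 187.6] [360.4 189.8] 24.2 [ 0.6604 -0.0007  0.104 ]
cap top h1 [295.3 147.7] [293.5 147.6] 262.8 [0.6559 0.0131 0.104 ]
cap scene h2 [369.4 176.9] [369.7 177.8] 20.2 [0.6515 0.0648 0.104 ]
cap top h2 [271.  150.9] [278.5 146.9] 26.1 [0.6584 0.0498 0.104 ]
disc [384.6 114.3]
((0.5050237774848938, 0.08585810661315918), (0.08530601859092712, 0.08467596769332886), 57.477020263671875)
plate [261.9 114.2]
((0.5201990604400635, -0.0430135652422905), (0.07656204700469971, 0.07616398483514786), 6.5683393478393555)
[322.8 182. ] [342.1 187.5] [288.  179.7]
rack gray top [244, 236, 186]
```

All three caps stand at their deck holes, both blanks are in their recesses and the rack is empty. Now press the button.

Emit:
carry_out(
  increments=[1, 0, 0, 0.8, 0, 0, 0, 1, 0, 0, 0.8, 0, 0, 0, 1, 0, 0, 0.8, 0, 0, 0, 1, 0, 0, 0.6, 0, 0, 0, 1, 0, 0, 0.3, 0, 0, 0, 1, 0, 0, 0, 0, 0, 0, 1, 0, 0, 0, 0, 0, 0],
)

```text
time: 68.53
tool_pos: [0.5849, 0.0301, 0.0753]
eef_rot: [[-0.994, -0.112, 0.003], [-0.112, 0.994, -0.0], [-0.003, -0.0, -1.0]]
ft_force: [0.7, 0.2, 0.2]
finger_gap: -0.0002
finger_force: 0.0
```

Emit:
carry_out(
  increments=[1, 0, 0, 0.15, 0, 0, 0, 1, 0, 0, 0, 0, 0, 0, 1, 0, 0, 0, 0, 0, 0],
)

```text
time: 68.9
tool_pos: [0.5838, 0.0302, 0.0679]
eef_rot: [[-0.994, -0.113, 0.0], [-0.113, 0.994, -0.0], [-0.0, -0.0, -1.0]]
ft_force: [0.0, -0.2, -0.4]
finger_gap: -0.0004
finger_force: 0.0
```

Continuing down in small steps until the force shows.

Emit:
carry_out(
  increments=[1, 0, 0, 0.2, 0, 0, 0, 1, 0, 0, 0, 0, 0, 0, 1, 0, 0, 0, 0, 0, 0],
)

```text
time: 69.28
tool_pos: [0.5835, 0.0302, 0.0594]
eef_rot: [[-0.994, -0.113, -0.001], [-0.113, 0.994, 0.0], [0.001, 0.0, -1.0]]
ft_force: [-0.5, 0.3, -0.3]
finger_gap: -0.0003
finger_force: 0.0
```

Emit:
carry_out(
  increments=[1, 0, 0, 0.1, 0, 0, 0, 1, 0, 0, 0, 0, 0, 0, 1, 0, 0, 0, 0, 0, 0],
)

```text
time: 69.65
tool_pos: [0.5837, 0.0302, 0.0557]
eef_rot: [[-0.994, -0.113, -0.0], [-0.113, 0.994, -0.0], [0.0, 0.0, -1.0]]
ft_force: [0.5, -0.7, 0.3]
finger_gap: -0.0002
finger_force: 0.0
```

Emit:
carry_out(
  increments=[1, 0, 0, 0.1, 0, 0, 0, 1, 0, 0, 0, 0, 0, 0, 1, 0, 0, 0, 0, 0, 0],
)

```text
time: 70.03
tool_pos: [0.5837, 0.0302, 0.0516]
eef_rot: [[-0.994, -0.113, -0.0], [-0.113, 0.994, 0.0], [0.0, 0.0, -1.0]]
ft_force: [0.2, -0.7, 0.0]
finger_gap: -0.0003
finger_force: 0.0
```

Emit:
carry_out(
  increments=[1, 0, 0, 0.1, 0, 0, 0, 1, 0, 0, 0, 0, 0, 0, 1, 0, 0, 0, 0, 0, 0],
)

```text
time: 70.4
tool_pos: [0.5837, 0.0302, 0.0476]
eef_rot: [[-0.994, -0.112, -0.0], [-0.112, 0.994, 0.0], [0.0, 0.0, -1.0]]
ft_force: [0.1, 0.5, -0.9]
finger_gap: -0.0002
finger_force: 0.0
```

Emit:
carry_out(
  increments=[1, 0, 0, 0.08, 0, 0, 0, 1, 0, 0, 0, 0, 0, 0, 1, 0, 0, 0, 0, 0, 0],
)

```text
time: 70.78
tool_pos: [0.5837, 0.0302, 0.0445]
eef_rot: [[-0.994, -0.113, -0.0], [-0.113, 0.994, 0.0], [0.0, 0.0, -1.0]]
ft_force: [0.6, 0.3, 1.0]
finger_gap: 0.0001
finger_force: 0.0
```

Emit:
carry_out(
  increments=[1, 0, 0, 0.08, 0, 0, 0, 1, 0, 0, 0, 0, 0, 0, 1, 0, 0, 0, 0, 0, 0],
)

```text
time: 71.15
tool_pos: [0.5837, 0.0302, 0.0412]
eef_rot: [[-0.994, -0.113, -0.0], [-0.113, 0.994, 0.0], [0.0, 0.0, -1.0]]
ft_force: [-0.4, 0.3, 0.8]
finger_gap: -0.0002
finger_force: 0.0
```

Emit:
carry_out(
  increments=[1, 0, 0, 0.08, 0, 0, 0, 1, 0, 0, 0, 0, 0, 0, 1, 0, 0, 0, 0, 0, 0],
)

```text
time: 71.53
tool_pos: [0.5842, 0.0301, 0.0387]
eef_rot: [[-0.994, -0.112, 0.001], [-0.112, 0.994, -0.0], [-0.001, -0.0, -1.0]]
ft_force: [0.1, 0.4, 3.3]
finger_gap: -0.0002
finger_force: 1.1
```

Emit:
carry_out(
  increments=[1, 0, 0, 0.06, 0, 0, 0, 1, 0, 0, 0, 0, 0, 0, 1, 0, 0, 0, 0, 0, 0],
)

```text
time: 71.9
tool_pos: [0.5841, 0.0301, 0.0361]
eef_rot: [[-0.994, -0.113, 0.001], [-0.113, 0.994, -0.0], [-0.001, -0.0, -1.0]]
ft_force: [0.5, 0.5, 3.1]
finger_gap: 0.0002
finger_force: 1.8
```

Emit:
carry_out(
  increments=[1, 0, 0, 0.06, 0, 0, 0, 1, 0, 0, 0, 0, 0, 0, 1, 0, 0, 0, 0, 0, 0],
)

```text
time: 72.28
tool_pos: [0.5842, 0.0301, 0.0342]
eef_rot: [[-0.994, -0.113, 0.001], [-0.113, 0.994, -0.0], [-0.001, -0.0, -1.0]]
ft_force: [-0.1, -0.3, 6.3]
finger_gap: -0.0001
finger_force: 3.2
```

Emit:
carry_out(
  increments=[1, 0, 0, 0.05, 0, 0, 0, 1, 0, 0, 0, 0, 0, 0, 1, 0, 0, 0, 0, 0, 0],
)

```text
time: 72.65
tool_pos: [0.5843, 0.0302, 0.034]
eef_rot: [[-0.994, -0.113, 0.002], [-0.113, 0.994, -0.0], [-0.002, -0.0, -1.0]]
ft_force: [-4.1, -0.9, 12.6]
finger_gap: -0.0001
finger_force: 6.5
```

Emit:
carry_out(
  increments=[1, 0, 0, 0.03, 0, 0, 0, 1, 0, 0, 0, 0, 0, 0, 1, 0, 0, 0, 0, 0, 0],
)

```text
time: 73.03
tool_pos: [0.5844, 0.0301, 0.034]
eef_rot: [[-0.994, -0.113, 0.002], [-0.113, 0.994, -0.0], [-0.002, -0.001, -1.0]]
ft_force: [-5.4, -0.3, 17.2]
finger_gap: 0.0002
finger_force: 8.5
```

The button is on its hard stop: z is fixed at 34 mm while the force rises to 17 N. I'll retreat and check once more before handing in.

Emit:
carry_out(
  increments=[1, 0, 0, -0.3, 0, 0, 0, 1, 0, 0, -0.8, 0, 0, 0, 1, 0, 0, -1, 0, 0, 0, 1, 0, 0, -1, 0, 0, 0, 1, 0, 0, -1, 0, 0, 0, 1, 0, 0, -0.8, 0, 0, 0, 1, 0, 0, 0, 0, 0, 0, 1, 0, 0, 0, 0, 0, 0, 1, 0, 0, 0, 0, 0, 0, 1, 0, 0, 0, 0, 0, 0],
)

```text
time: 74.28
tool_pos: [0.583, 0.0302, 0.2244]
eef_rot: [[-0.994, -0.113, -0.003], [-0.113, 0.994, 0.0], [0.003, 0.001, -1.0]]
ft_force: [-0.5, -0.2, 0.0]
finger_gap: -0.0001
finger_force: 0.0
```

Run:
```python
from meas import *
s=st();W=shot('wrist','w18');S=shot('scene','s18')
a=cv2.cvtColor(S['img'],cv2.COLOR_RGB2GRAY).astype(int);b=cv2.cvtColor(load('s17')['img'],cv2.COLOR_RGB2GRAY).astype(int)
for n,X in [('h0',(.6623,-.0514,.09)),('h1',(.6557,.0087,.09)),('h2',(.6488,.0681,.09)),('disc',(.5055,.087,.06)),('plate',(.52,-.042,.06)),('tray',(.386,-.333,.02)),('tube rack',(.56,-.333,.08))]:
    u,v=map(int,proj(S,X));print(n,np.abs(a-b)[v-8:v+8,u-8:u+8].mean().round(1))
W17=load('w17');g=cv2.cvtColor(W['img'],cv2.COLOR_RGB2GRAY)
for n,X in [('disc',(.5055,.087,.054)),('plate',(.52,-.042,.054))]:
    u,v=proj(W,X,True);c,ar,k=blob(g,u,v-20,60,lambda c:c<212,4);P=np.array([onz(W,*q,.052,True) for q in cv2.convexHull(k.astype(np.float32))[:,0]])[:,:2].astype(np.float32);print(n,cv2.minAreaRect(P))
print(order.sign_off())
```

```text
74.28 [0.583  0.0302 0.2244] yaw -173.54 F [-0.5 -0.2  0. ] gap -0.0001 ff 0.0
h0 1.0
h1 0.9
h2 1.1
disc 1.2
plate 1.2
tray 3.9
tube rack 12.5
disc ((0.5050925612449646, 0.08584960550069809), (0.08513417094945908, 0.08490871638059616), 74.2076416015625)
plate ((0.5200775861740112, -0.04305807501077652), (0.07597214728593826, 0.07639878988265991), 6.662069320678711)
the job is handed in; nothing more can be done
None
```

The job is handed in, with no verdict returned: used disc in the tray, fresh disc and plate seated, all three tubes in deck holes and the start button pressed to its stop; one tube was briefly gripped at 48 N a finger, over your 40 N limit but below the 50 N fail limit.

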